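# Make up a stone-setting kit and a stringing kit

## Robot

A 7-joint arm with a two-finger parallel gripper is mounted at the origin on a cart in front of the work surface, level with it; the furniture and walls round the work are solid. World frame = base frame: x ahead of the robot, y to its left, z up, the work surface at z = 0. Lengths are in m, angles in rad, forces in N, time in s.
With the tool pointing down it reaches from about 0.425 to 0.95 m from the base axis. Payload 4.7 kg.
Tool frame: the origin (TCP) lies on the centre line of the jaws, within the pads' length; the fingertips stand 11 mm ahead of it and the grasp point (between the pads) lies 8 mm behind it (arm.tcp_to_tips is the distance from the TCP to the fingertips, in m); y points along the fingers, z is the direction in which the jaws open and shut, and the axes are right-handed (so a half turn about y gives the same grasp; the last joint's range is limited). The gripper opens to 85 mm and grips with 20 to 120 N. Pads are 22 mm wide; open, the fingers measure 114 mm over their backs; the gripper's body (76 mm by 85 mm) begins 54 mm behind the grasp point. The pads swing forward as they close: fully open they stand 13 mm farther back than shut.
Start: joints at [-1.334, 0.469, -0.049, 1.532, 0.024, 1.141, -0.082], TCP at [0.177, 0.651, 0.242] pointing down, gripper open.
Joint ranges: [-2.59, 2.59], [-0.33, 1.99], [-1.39, 1.29], [0.1, 2.45], [-1.04, 4.18], [0.21, 1.99], [-2.66, 2.66]. Speed limits (rad/s): [2.57, 2.57, 3.14, 3.14, 3.14, 3.14, 3.14].

## Interface

Orientations are given as a unit quaternion [w, x, y, z].
In Python, from plant import arm gives the robot as it stands.
- The arm moves only by the shell command python3 -m pendant 'ROWS' [FORCE]. ROWS is JSON, a list of rows, each an object with "linear": the shift along the tool's x, y, z in m, a list of three; "rot": the turn, a rotation vector about the tool's x, y, z in rad, a list of three; "claw": the finger opening in m, from 0 to 0.0854. A call has 1 to 10 rows; each row is the pose to reach, as a shift and turn from the pose commanded when the call began, along the tool's axes at that moment; what a row does not reach only later rows make up. A row lasts 1/10 s, in which the tool goes at most 50 mm and 8.59 degrees, less where a joint would pass 70% of its speed; a pose out of reach is approached as far as the arm can. A call with a gripper value outside its range is refused whole. The fingers move at their own pace and stop on an object; FORCE is the grip in N (left out, the last holds). Time passes only in rows, so rows that repeat a pose let the fingers close. It gives the time, the measured TCP pose, the force and the opening at its end, in the units of the state.
- arm.observe(): the state, without advancing time (a new reading comes with each control period).
- arm.get_image(name): name is "scene" or "top" or "wrist"; returns a dict with "image" (420x560x3 uint8, blue, green, red), "intrinsics" (3x3 intrinsics, pixels), "D" ([k1, k2, p1, p2, k3] as OpenCV has them; the pictures are not rectified), "rvec" (rotation vector, rad) and "tvec" (3), from world to camera coordinates, as OpenCV has them. Camera axes: x right, y down, z forward; pixel columns grow to the right and rows downward; lengths in m; the calibration is good to about 2 mm. A picture is of the moment at which its call begins. There is no depth.
- arm.close_job(): hands the job in, once; it reports no verdict.
The state is a dict: "time": time; "joint_positions": joint angles; "qvel": joint speeds; "joint_torque": joint torques, N m; "eef_pos": TCP position; "ee_rot": TCP orientation; "ft_force": force on the tool from outside, world axes, zero at the start; "wrist_torque": the same for the moment, N m; "opening": finger opening in m.
Only numpy, scipy, OpenCV 4.12 (cv2) and the standard library are available. Lean on these libraries where they do the work, as an engineer would, in place of code of your own. Each camera call takes 0.05 s, during which the arm holds its last target.

## Task

Make up the two class kits from the stock on the bench. The stone-setting tray (three rectangular pockets) gets the large rough stone, the oblong polishing block and the glue bottle; the stringing tray (round well and long slot) gets the tall jar and the tweezers, each thing down in the pocket cut for it, jar and bottle standing upright, the stone and the block the same way up as they lay. Leave the short jar, the cube block and the small stone where they are.

Things in the scene. Friction and masses are not known exactly. Their poses are not given: they have to be found in the camera images.
- setting_tray: Stone-setting tray, three rectangular pockets. Wooden box, 128 (x) x 158 (y) x 20 mm, dark foam in it to 28 mm; stands firm. Origin: underside centre; brass plate on +y side. In mm, heights from the table: stone pocket centre x 0, y -42, size 78 (x) by 58 (y), floor at 20; block pocket x 30, y 40, 51 by 61, floor 20; bottle pocket x -29, y 40, 46 by 39, floor 6.
- stringing_tray: Stringing tray, round well and long slot. Wooden box, 128 (x) x 158 (y) x 20 mm, dark foam in it to 28 mm; stands firm. Origin: underside centre; brass plate on +y side. In mm, heights from the table: well, 64 across, centre x 24, y 40, floor 6; tweezers slot x -36, y 0, 30 (x) by 131 (y), floor 22, finger notch at its middle, x -60 to -6, y -20 to 20. Fixed tin at x 26, y -40, top at 40.
- tall_jar: The tall amber jar with a white cap (fixed on): 78 mm high, 48 across the cap (which reaches from 64 to 78 mm), 44 across the body. Goes in the stringing tray. Origin: centre of its base; z up. About 0.06 to 0.13 kg.
- glue_bottle: Small black glue bottle with a pointed blue cap: 88 mm high; body 23 (x) by 30 (y) mm up to 48 mm, cap about 15 across above 55 mm. Goes in the setting tray. Origin: centre of its base; z up. About 0.05 kg.
- rough_stone: The large rough brown stone, 38 (x) by 56 (y) by 30 mm high, rounded, on its flat side. Goes in the setting tray. Origin: centre of its underside; z up. About 0.06 to 0.13 kg.
- oblong_block: The oblong blue polishing block, 35 (x) by 45 (y) by 22 mm high. Goes in the setting tray. Starts on the wooden desk (3 mm below the table), in front of a tall sorter with pliers: cross to and from it along the front of the bench. Origin: centre of its underside; z up. About 0.05 kg.
- the_tweezers: Steel tweezers lying flat: 14 mm wide at most (x), 115 long (y), 8 high. They go in the stringing tray. They start on the wooden desk (3 mm below the table), in front of a tall sorter with pliers: cross to and from them along the front of the bench. Origin: centre of the underside; z up. About 0.03 kg.
- short_jar: The short amber jar with a white cap, 54 mm high, 40 across: stock that stays. Origin: centre of its base.
- cube_block: The small blue cube block, 26 mm: stock that stays. Starts on the wooden desk. Origin: centre of its underside.
- small_stone: The small black stone, 24 x 34 x 15 mm: stock that stays. Origin: centre of its underside.

How it is judged:
By the outcome, as a careful person would: the job done as asked, in the order asked, and still so for the second after the job is handed in, with the robot touching nothing.
It also fails if it takes over 120 s, if anything falls off the work surface, if the arm or the gripper's body presses on something with over 40 N, if the wrist force passes 120 N, or if a joint passes its speed limit or range.

## Working session

There is one attempt and no reset: what is moved stays moved. The work goes in short steps, Python scripts to look and compute and a shell command to move; the robot and the scene stay as the last step left them, time stands still between calls to the robot, and variables do not carry over. Pictures are saved under pics/ and viewed, and the job is handed in when it is done.

```bash
ls; mkdir -p pics
python3 - <<'E'
from plant import arm
import cv2
print(arm.observe())
for n in ["scene","top","wrist"]:
    d=arm.get_image(n); cv2.imwrite(f"pics/{n}0.png",d["image"]); print(n,d["intrinsics"],d["D"],d["rvec"],d["tvec"])
E
```

```text
pics
{'time': 0.0, 'joint_positions': array([-1.33390597,  0.46944712, -0.04862602,  1.53371242,  0.02410781,
        1.1409619 , -0.08225609]), 'qvel': array([-0.00089533,  0.00203624, -0.00083333, -0.00241491, -0.00016942,
       -0.00105734,  0.00053802]), 'joint_torque': array([ 4.61581803e-04, -5.10295272e+01, -4.65837051e-02, -2.37706804e+01,
        1.06174999e-02,  7.79015914e-03, -1.06354324e-05]), 'eef_pos': array([0.17712849, 0.65076223, 0.24124982]), 'ee_rot': array([-0.70019308,  0.70155991, -0.09372588,  0.09358852]), 'ft_force': array([0.16947299, 0.68105615, 0.21546864]), 'wrist_torque': array([-0.01435424,  0.01122612,  0.03187234]), 'opening': 0.08518599235973576}
scene [[462.02966467   0.         281.40696765]
 [  0.         462.02966467 206.29280331]
 [  0.           0.           1.        ]] [-0.09458936  0.          0.          0.          0.        ] [ 0.89876315 -2.29016915  1.25048998] [0.43762615 0.22036227 0.79171613]
top [[472.06837752   0.         269.07111032]
 [  0.         472.06837752 204.37584625]
 [  0.           0.           1.        ]] [0.02397942 0.         0.         0.         0.        ] [ 2.16804021 -2.1079731   0.21826823] [0.00817373 0.57795296 1.09806191]
wrist [[293.00439934   0.         275.79426605]
 [  0.         293.00439934 211.93000664]
 [  0.           0.           1.        ]] [-0.04671517  0.          0.          0.          0.        ] [-2.27289801 -1.73755918 -0.28856029] [-0.6722415  -0.0418107   0.38286105]
```

View pics/scene0.png

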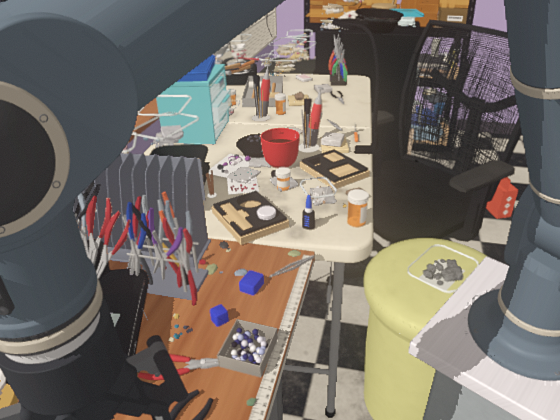

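View pics/top0.png

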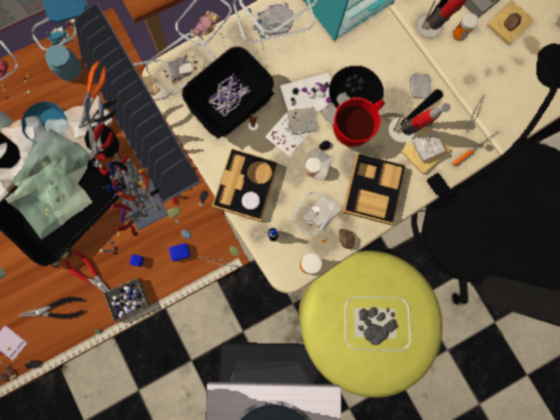

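View pics/wrist0.png

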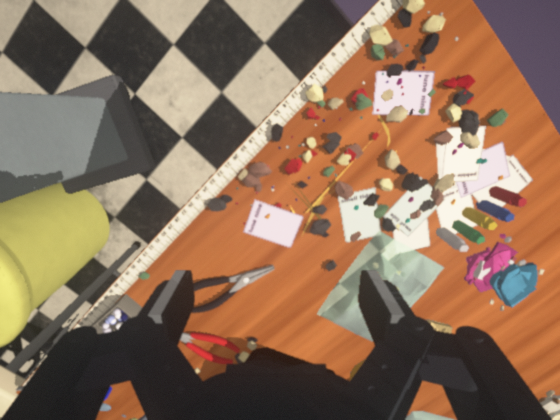

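The top view shows the setting tray at about (375,187), the stringing tray at (248,185) and the bottle at (272,234). The tall jar is at (311,263), the stone at (347,239), the oblong block at (180,252), and the tweezers at about (215,262). I'll build helpers and zoom in.

```bash
cat > h.py <<'E'
import numpy as np, cv2
from plant import arm
from scipy.spatial.transform import Rotation as R
def cam(n):
    d=arm.get_image(n); return d
def w(d,uv,z):
    uv=np.array(uv,float).reshape(-1,1,2)
    n=cv2.undistortPoints(uv,np.array(d["intrinsics"]),np.array(d["D"])).reshape(-1,2)
    Rm=cv2.Rodrigues(np.array(d["rvec"],float))[0]; t=np.array(d["tvec"],float).ravel()
    c=-Rm.T@t; r=np.c_[n,np.ones(len(n))]@Rm
    s=(np.broadcast_to(z,len(n))-c[2])/r[:,2]
    return c+r*s[:,None]
def px(d,P):
    return cv2.projectPoints(np.array(P,float).reshape(-1,1,3),np.array(d["rvec"],float),np.array(d["tvec"],float),np.array(d["intrinsics"]),np.array(d["D"]))[0].reshape(-1,2)
def crop(d,x0,y0,x1,y1,s,f):
    im=cv2.resize(d["image"][y0:y1,x0:x1],None,fx=s,fy=s,interpolation=cv2.INTER_CUBIC)
    for u in range((x0+9)//10*10,x1,10):
        cv2.putText(im,str(u),((u-x0)*s,8),0,0.3,(0,255,0),1); cv2.line(im,((u-x0)*s,10),((u-x0)*s,14),(0,255,0),1)
    for v in range((y0+9)//10*10,y1,10):
        cv2.putText(im,str(v),(0,(v-y0)*s),0,0.3,(0,255,0),1)
    cv2.imwrite(f,im)
E
python3 - <<'E'
from h import *
d=cam("top")
crop(d,205,135,325,225,6,"pics/t1.png"); crop(d,295,145,415,235,6,"pics/t2.png"); crop(d,255,215,365,285,6,"pics/t3.png"); crop(d,120,200,250,300,6,"pics/t4.png")
Rm=cv2.Rodrigues(d["rvec"])[0]; print(-Rm.T@d["tvec"])
E
```

```text
[0.37182129 0.04904711 1.18286926]
```

View pics/t1.png

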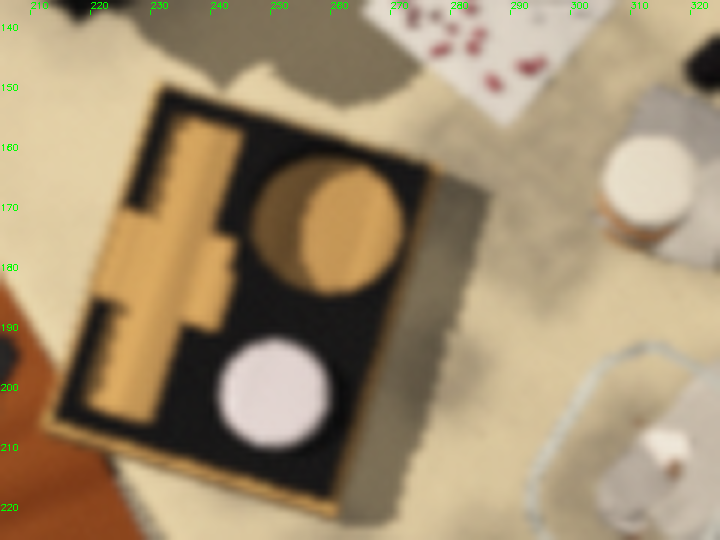

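View pics/t2.png

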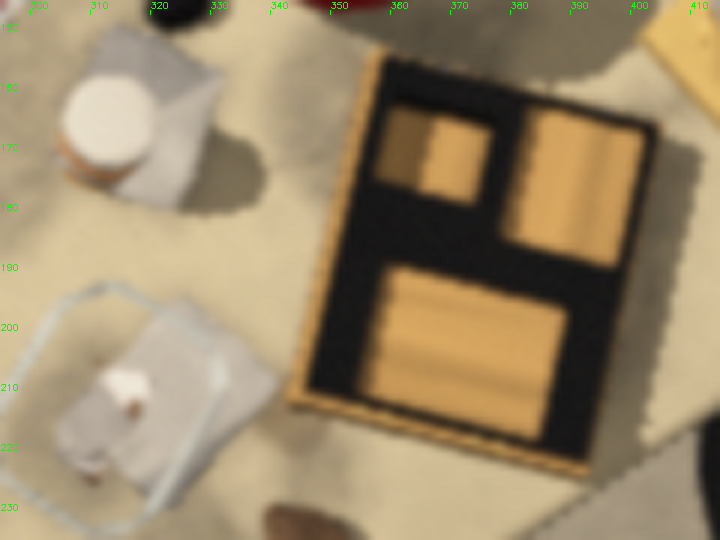

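View pics/t3.png

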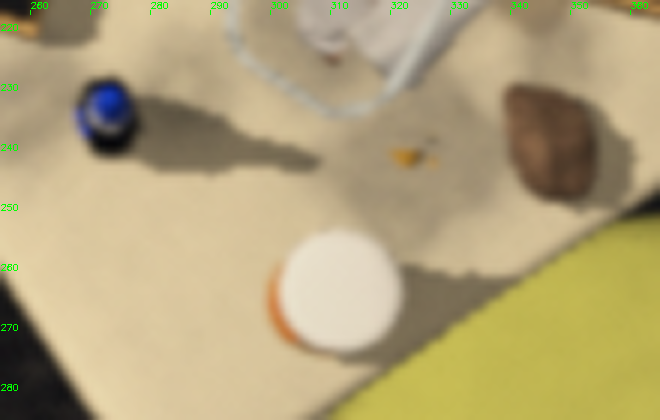

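View pics/t4.png

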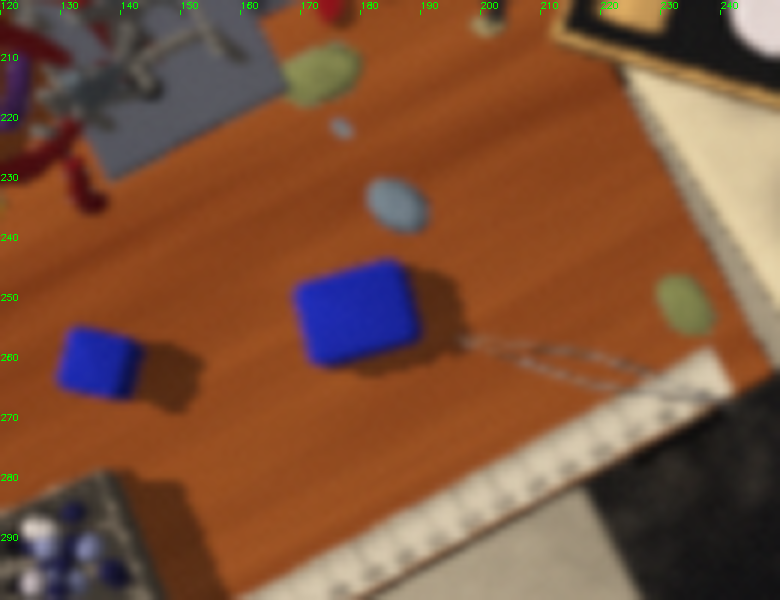

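```bash
cat > fit.py <<'E'
from h import *
from scipy.optimize import least_squares
def fitpose(d,model,uv,x0):
    model=np.array(model,float); uv=np.array(uv,float)
    def P(p):
        c,s=np.cos(p[2]),np.sin(p[2]); return np.c_[p[0]+c*model[:,0]-s*model[:,1],p[1]+s*model[:,0]+c*model[:,1],model[:,2]]
    r=least_squares(lambda p:(px(d,P(p))-uv).ravel(),x0,x_scale=[.1,.1,1])
    return r.x, px(d,P(r.x))-uv
E
python3 - <<'E'
from fit import *
d=cam("top")
print("nadir px",px(d,[[.3718,.049,0]]))
out=[(-.064,-.079,.02),(.064,-.079,.02),(-.064,.079,.02),(.064,.079,.02)]
np.set_printoptions(precision=4,suppress=True)
p,r=fitpose(d,out,[(343,212.5),(393,224.7),(357,152.5),(405,165.3)],[.55,-.2,-1.4]); print("set",p,r.tolist())
# stringing
p,r=fitpose(d,out,[(212,207),(261,221.5),(231.5,148.5),(279,163)],[.55,.15,-1.4]); print("str",p,r.tolist())
print("tin top", w(d,[(250.5,201)],.04),"well",w(d,[(259.5,172)],.028))
print("jar",w(d,[(311.5,263.5)],.078),"bottle tip",w(d,[(273.5,231.5)],.088),"bottle shoulder/base",w(d,[(273,236)],.048))
print("stone",w(d,[(346.5,239)],.015),w(d,[(340,231),(352,248)],.015))
p,r=fitpose(d,[(-.0175,-.0225,.019),(.0175,-.0225,.019),(.0175,.0225,.019),(-.0175,.0225,.019)],
 [(172,261.5),(168.5,248),(185.5,243.5),(189,256.5)],[.4,.3,-1.4]);print("blk",p,r.tolist())
print("tweez",w(d,[(196,257),(240,266),(218,262)],.002))
print("short",w(d,[(313,165.5)],.054),"small stone? ",w(d,[(324,146)],.01))
E
```

```text
nadir px [[256.38767523 289.97296529]]
set [ 0.6325 -0.2422 -1.7941] [[0.09970121241053675, -0.5416381082050634], [-0.031400679074522486, -0.06134106892855584], [-0.41782909338968466, 0.6074452166764672], [0.34567140458011636, 0.018297898738893537]]
str [ 0.632   0.0832 -1.8389] [[-0.028509209603839736, -0.19459272449822151], [0.07657417431090607, 0.21397403206472632], [-0.2800216273794547, 0.029935676452026883], [0.23112913191584994, -0.056979142084543355]]
tin top [[0.5867 0.0701 0.04  ]] well [[0.6639 0.0501 0.028 ]]
jar [[ 0.4357 -0.0775  0.078 ]] bottle tip [[0.5069 0.0132 0.088 ]] bottle shoulder/base [[0.5009 0.0128 0.048 ]]
stone [[ 0.5024 -0.1715  0.015 ]] [[ 0.522  -0.1553  0.015 ]
 [ 0.4804 -0.1851  0.015 ]]
blk [ 0.4577  0.2415 -2.7773] [[-4.226776910919341, -12.93418794948235], [3.547604409676694, 14.14182607434384], [4.259758280183576, 12.495533195562956], [-3.585285877642434, -14.000988889163636]]
tweez [[0.4484 0.2011 0.002 ]
 [0.4291 0.0914 0.002 ]
 [0.4375 0.1462 0.002 ]]
short [[ 0.6781 -0.0817  0.054 ]] small stone?  [[ 0.7431 -0.1148  0.01  ]]
```

```bash
cat >> fit.py <<'E'
np.set_printoptions(precision=4,suppress=True)
def Rw(q): return R.from_quat(q,scalar_first=True)
def down(yaw):  # tool y down, tool z (jaw) at world yaw
    z=np.array([np.cos(yaw),np.sin(yaw),0]); y=np.array([0,0,-1.]); x=np.cross(y,z)
    return R.from_matrix(np.c_[x,y,z])
def rel(targets):
    "list of (x,y,z,jawyaw_deg or None); prints rows for this call"
    s=arm.observe(); p0=s["eef_pos"]; R0=Rw(s["ee_rot"])
    M=R0.as_matrix(); cur=np.degrees(np.arctan2(M[1,2],M[0,2])); print("t",s["time"],"tcp",p0,"jaw yaw",cur,"y-axis",M[:,1],"q",s["joint_positions"],"F",s["ft_force"],"op",s["opening"])
    prev=p0
    for t in targets:
        t=list(t); yaw=t[3]
        if yaw is None: rv=(R0.inv()*down(np.radians(cur))).as_rotvec()
        else:
            c=[(R0.inv()*down(np.radians(yaw+k))).as_rotvec() for k in (0,180)]
            if len(t)>4: c=[c[t[4]]]
            rv=min(c,key=np.linalg.norm)
        l=R0.inv().apply(np.array(t[:3])-p0)
        print(t,"lin",np.round(l,4).tolist(),"rot",np.round(rv,3).tolist(),"nrows",max(np.linalg.norm(np.array(t[:3])-prev)/.05,np.degrees(np.linalg.norm(rv))/8.59).round(1)); prev=np.array(t[:3])
E
python3 - <<'E'
from fit import *
d=cam("top")
p,r=fitpose(d,[(-.0175,.0225,.019),(.0175,.0225,.019),(.0175,-.0225,.019),(-.0175,-.0225,.019)],
 [(172,261.5),(168.5,248),(185.5,243.5),(189,256.5)],[.4,.3,.2]);print("blk",p,np.degrees(p[2]),abs(r).max())
print("sorter corner",w(d,[(138,230),(165,215)],-.003), "board edge",w(d,[(200,285),(297,292)],0))
print(arm.tcp_to_tips)
rel([(.22,.40,.30,None),(.38,.24,.30,None),(.45,0,.30,None)])
E
```

```text
blk [0.4575 0.2415 0.3072] 17.600253974537846 0.5554399255250644
sorter corner [[ 0.5122  0.3499 -0.003 ]
 [ 0.5522  0.2853 -0.003 ]] board edge [[ 0.3803  0.1879  0.    ]
 [ 0.3695 -0.0512  0.    ]]
0.011
t 0.3 tcp [0.1772 0.6511 0.242 ] jaw yaw 74.77184264477313 y-axis [-0.0002 -0.0006 -1.    ] q [-1.3339  0.4689 -0.0486  1.5329  0.0241  1.141  -0.0823] F [-0.4498 -0.8627  2.0157] op 0.08530247479770688
[0.22, 0.4, 0.3, None] lin [0.1072, -0.0579, -0.2311] rot [0.001, -0.0, -0.0] nrows 5.2
[0.38, 0.24, 0.3, None] lin [0.3036, -0.0578, -0.3435] rot [0.001, -0.0, -0.0] nrows 4.5
[0.45, 0, 0.3, None] lin [0.4342, -0.0577, -0.5567] rot [0.001, -0.0, -0.0] nrows 5.0
```

```bash
python3 -m pendant '[{"linear":[0.021,-0.058,-0.046],"rot":[0,0,0],"claw":0.085},{"linear":[0.043,-0.058,-0.092],"rot":[0,0,0],"claw":0.085},{"linear":[0.064,-0.058,-0.138],"rot":[0,0,0],"claw":0.085},{"linear":[0.086,-0.058,-0.185],"rot":[0,0,0],"claw":0.085},{"linear":[0.107,-0.058,-0.231],"rot":[0,0,0],"claw":0.085},{"linear":[0.146,-0.058,-0.254],"rot":[0,0,0],"claw":0.085},{"linear":[0.186,-0.058,-0.276],"rot":[0,0,0],"claw":0.085},{"linear":[0.225,-0.058,-0.299],"rot":[0,0,0],"claw":0.085},{"linear":[0.265,-0.058,-0.321],"rot":[0,0,0],"claw":0.085},{"linear":[0.304,-0.058,-0.344],"rot":[0,0,0],"claw":0.085}]'
python3 - <<'E'
from fit import *
d=cam("wrist");cv2.imwrite("pics/w1.png",d["image"])
rel([(.45,.0,.30,None),(.49,-.15,.25,-50)])
E
```

```text
time: 1.3
eef_pos: [0.3815, 0.2377, 0.3008]
ee_rot: [0.701, -0.7, 0.093, -0.094]
ft_force: [1.1, 0.6, -0.2]
opening: 0.0852
t 1.35 tcp [0.387  0.2308 0.301 ] jaw yaw 74.07228798227212 y-axis [ 0.0045 -0.0024 -1.    ] q [-0.8749  0.0334  0.2488  1.9712 -0.004   1.1358  0.6683] F [ 4.628  -4.4774  0.358 ] op 0.08472477110925697
[0.45, 0.0, 0.3, None] lin [0.1239, 0.0018, -0.2047] rot [0.001, 0.0, 0.005] nrows 4.8
[0.49, -0.15, 0.25, -50] lin [0.2033, 0.0523, -0.3379] rot [0.003, -0.976, 0.004] nrows 6.5
```

View pics/w1.png

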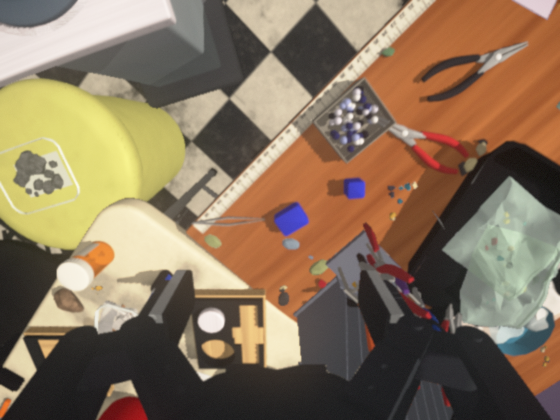

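```bash
python3 -m pendant '[{"linear":[0.025,0.001,-0.041],"rot":[0,-0.12,0],"claw":0.085},{"linear":[0.05,0.001,-0.082],"rot":[0,-0.25,0],"claw":0.085},{"linear":[0.075,0.002,-0.123],"rot":[0,-0.37,0],"claw":0.085},{"linear":[0.1,0.002,-0.165],"rot":[0,-0.5,0],"claw":0.085},{"linear":[0.124,0.002,-0.205],"rot":[0,-0.62,0],"claw":0.085},{"linear":[0.144,0.015,-0.238],"rot":[0,-0.75,0],"claw":0.085},{"linear":[0.164,0.028,-0.272],"rot":[0,-0.86,0],"claw":0.085},{"linear":[0.184,0.04,-0.305],"rot":[0,-0.9,0],"claw":0.085},{"linear":[0.204,0.05,-0.338],"rot":[0,-0.9,0],"claw":0.085},{"linear":[0.204,0.05,-0.338],"rot":[0,-0.9,0],"claw":0.085}]'
python3 - <<'E'
from fit import *
d=cam("wrist");cv2.imwrite("pics/w2.png",d["image"])
rel([(.50,-.17,.15,125)])
print(px(d,[[.501,-.17,.015],[.4357,-.0775,.078]]))
E
```

```text
time: 2.35
eef_pos: [0.4876, -0.1463, 0.2492]
ee_rot: [-0.672, 0.674, 0.216, -0.218]
ft_force: [-0.6, -0.9, 0.1]
opening: 0.0852
t 2.4 tcp [ 0.4878 -0.1435  0.2495] jaw yaw 125.94279087772502 y-axis [-0.0018 -0.0018 -1.    ] q [-0.3447  0.208   0.642   1.9413 -0.1414  1.0385  2.5573] F [0.2219 0.2055 0.0238] op 0.08513494655086261
[0.5, -0.17, 0.15, 125] lin [-0.0054, 0.0995, -0.0286] rot [0.0, 0.016, -0.003] nrows 2.1
[[255.126  180.6066]
 [356.3112 194.6885]]
```

View pics/w2.png

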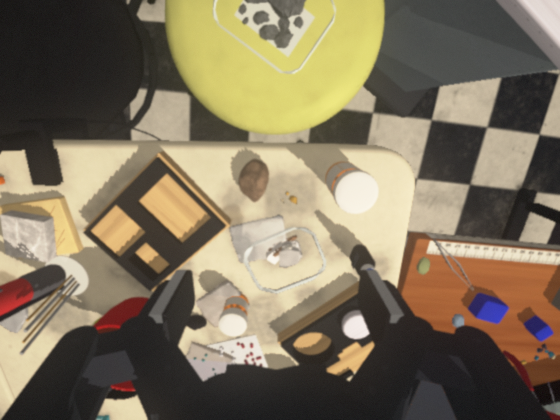

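Wrist view: stone at (254,180) and jar cap at (355,192), both matching predictions to within 2 px. The last joint is near its limit, so I'll turn the tool back by half a turn while measuring.

```bash
python3 -m pendant '[{"linear":[0,0,0],"rot":[0,0.3,0],"claw":0.085},{"linear":[0,0,0],"rot":[0,0.3,0],"claw":0.085},{"linear":[0,0,0],"rot":[0,0.6,0],"claw":0.085},{"linear":[0,0,0],"rot":[0,0.6,0],"claw":0.085},{"linear":[0,0,0],"rot":[0,0.9,0],"claw":0.085},{"linear":[0,0,0],"rot":[0,0.9,0],"claw":0.085},{"linear":[0,0,0],"rot":[0,1.2,0],"claw":0.085},{"linear":[0,0,0],"rot":[0,1.2,0],"claw":0.085},{"linear":[0,0,0],"rot":[0,1.5,0],"claw":0.085},{"linear":[0,0,0],"rot":[0,1.5,0],"claw":0.085}]'
python3 -m pendant '[{"linear":[0,0,0],"rot":[0,0.3,0],"claw":0.085},{"linear":[0,0,0],"rot":[0,0.3,0],"claw":0.085},{"linear":[0,0,0],"rot":[0,0.6,0],"claw":0.085},{"linear":[0,0,0],"rot":[0,0.6,0],"claw":0.085},{"linear":[0,0,0],"rot":[0,0.9,0],"claw":0.085},{"linear":[0,0,0],"rot":[0,0.9,0],"claw":0.085},{"linear":[0,0,0],"rot":[0,1.2,0],"claw":0.085},{"linear":[0,0,0],"rot":[0,1.2,0],"claw":0.085},{"linear":[0,0,0],"rot":[0,1.5,0],"claw":0.085},{"linear":[0,0,0],"rot":[0,1.65,0],"claw":0.085}]'
python3 - <<'E'
from fit import *
d=cam("wrist");cv2.imwrite("pics/w3.png",d["image"])
rel([(.50,-.17,.15,125)])
print(px(d,[[.501,-.17,.015],[.4357,-.0775,.078],[.5,.013,.05]]))
E
```

```text
time: 3.4
eef_pos: [0.4884, -0.1381, 0.2505]
ee_rot: [0.642, -0.641, 0.298, -0.298]
ft_force: [-0.2, 0.1, 0.0]
opening: 0.0853
time: 4.4
eef_pos: [0.4885, -0.138, 0.2501]
ee_rot: [0.266, -0.266, 0.656, -0.654]
ft_force: [-0.2, 0.8, -0.3]
opening: 0.0851
t 4.45 tcp [ 0.4886 -0.138   0.2501] jaw yaw -45.96034883353356 y-axis [-0.0005  0.0016 -1.    ] q [-0.774   0.3701  1.2427  1.9576 -0.397   1.0945 -0.1651] F [0.1949 1.0835 0.2082] op 0.08504437418115757
[0.5, -0.17, 0.15, 125] lin [0.0141, 0.1, 0.0311] rot [0.002, 0.158, -0.001] nrows 2.1
[[300.6518 189.0717]
 [201.4181 187.9375]
 [181.0769  80.7584]]
```

View pics/w3.png

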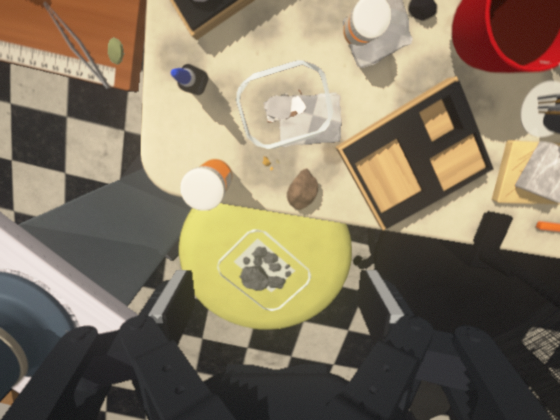

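```bash
python3 - <<'E'
from fit import *
print([a for a in dir(arm) if not a.startswith('__')])
E
python3 -m pendant '[{"linear":[0.014,0,0.031],"rot":[0,0,0],"claw":0.085},{"linear":[0.014,0.03,0.031],"rot":[0,0,0],"claw":0.085},{"linear":[0.014,0.06,0.031],"rot":[0,0,0],"claw":0.085},{"linear":[0.014,0.09,0.031],"rot":[0,0,0],"claw":0.085},{"linear":[0.014,0.09,0.031],"rot":[0,0,0],"claw":0.085}]'
python3 - <<'E'
from fit import *
d=cam("wrist");cv2.imwrite("pics/w4.png",d["image"])
rel([(.50,-.17,.15,125)])
print(px(d,[[.501,-.17,.015],[.4357,-.0775,.078],[.5,.013,.05]]))
crop(d,230,100,370,205,5,"pics/w4c.png")
E
```

```text
['MotionError', 'close_job', 'get_image', 'observe', 'tcp_to_tips']
time: 4.95
eef_pos: [0.498, -0.1693, 0.1572]
ee_rot: [0.267, -0.27, 0.656, -0.652]
ft_force: [0.0, 0.6, 0.6]
opening: 0.085
t 5.0 tcp [ 0.4993 -0.1706  0.1593] jaw yaw -45.39271839752564 y-axis [-0.0032  0.0017 -1.    ] q [-0.5406  0.5137  1.0667  2.0085 -0.5573  0.9505  0.0227] F [ 1.0078 -0.5149  0.4297] op 0.0849014207293006
[0.5, -0.17, 0.15, 125] lin [-0.0009, 0.0093, 0.0001] rot [0.003, 0.168, 0.001] nrows 1.1
[[279.7215 197.7095]
 [133.6462 197.7975]
 [104.8774  46.4516]]
```

View pics/w4.png

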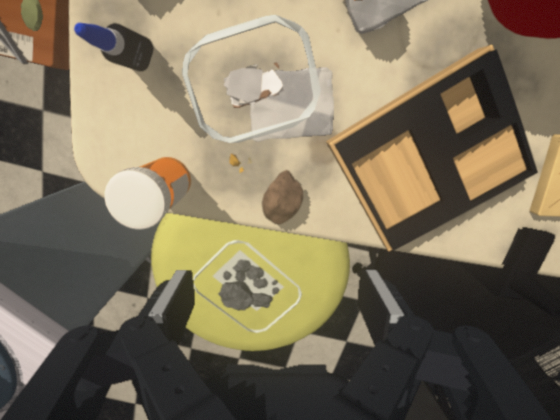

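Run:
```python
from fit import *
d=cam("wrist");im=d["image"]
m=np.zeros(im.shape[:2],np.uint8)
hsv=cv2.cvtColor(im,cv2.COLOR_BGR2HSV)
mm=cv2.inRange(hsv,(0,60,30),(20,255,160)); box=np.zeros_like(mm); box[160:230,250:312]=1; mm=mm*box
mm=cv2.morphologyEx(mm,cv2.MORPH_OPEN,np.ones((3,3)))
cs=max(cv2.findContours(mm,0,2)[0],key=cv2.contourArea)
print(cv2.contourArea(cs),cv2.boundingRect(cs))
o=im.copy();cv2.drawContours(o,[cs],-1,(0,255,0),1);d2=dict(d);d2["image"]=o;crop(d2,230,150,330,230,7,"pics/w4c.png")
for z in (.008,.015):
    W=w(d,cs.reshape(-1,2),z)[:,:2]; r=cv2.minAreaRect((W*1000).astype(np.float32)); print(z,r)
    pts=W-W.mean(0)
    M=cv2.moments((W*1000).astype(np.float32)); print(M["m10"]/M["m00"],M["m01"]/M["m00"],np.degrees(.5*np.arctan2(2*M["mu11"],M["mu20"]-M["mu02"])))
```

```text
1614.5 (260, 170, 46, 55)
0.008 ((499.6446838378906, -176.8794708251953), (46.528968811035156, 49.65669250488281), 89.59698486328125)
500.6061101425263 -175.58938865850067 29.504921019975157
0.015 ((501.0965576171875, -175.28793334960938), (45.3793830871582, 48.42984390258789), 89.59700775146484)
502.03415885855856 -174.02970185941874 29.504924708595965
```

View pics/w4c.png

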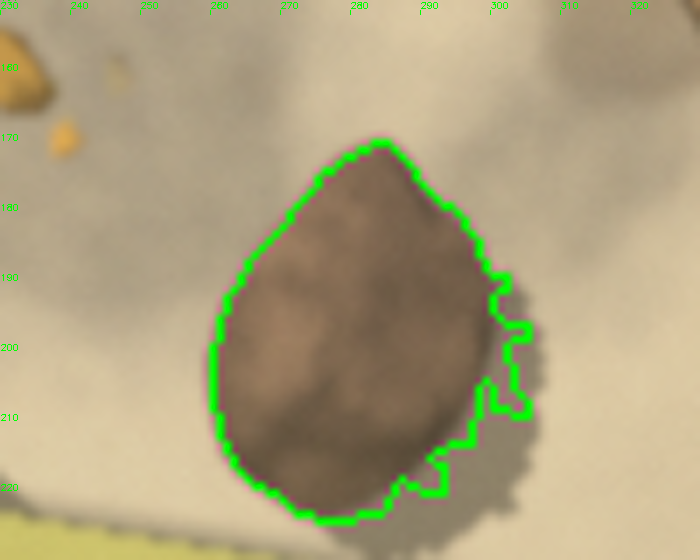

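Run:
```python
from fit import *
d=cam("wrist");im=d["image"]
hsv=cv2.cvtColor(im,cv2.COLOR_BGR2HSV)
for p in [(297,200),(303,200),(304,208),(280,200),(290,220),(280,222)]: print(p,hsv[p[1],p[0]])
poly=np.array([(284,170),(277,174),(271,181),(264,190),(260,200),(261,212),(265,219),(273,224.5),(279,225),(286,222),(292,217),(297,208),(300,198),(298,187),(293,179)])
for z in (.010,.015):
    W=w(d,poly,z)[:,:2]*1000; M=cv2.moments(W.astype(np.float32)); r=cv2.minAreaRect(W.astype(np.float32)); print(z,r,M["m10"]/M["m00"],M["m01"]/M["m00"],np.degrees(.5*np.arctan2(2*M["mu11"],M["mu20"]-M["mu02"])))
    for a in range(25,60,5):
        u=np.array([np.cos(np.radians(a)),np.sin(np.radians(a))]);v=np.array([-u[1],u[0]]); print(a,np.ptp(W@u),np.ptp(W@v))
dt=cam("top"); crop(dt,325,220,370,255,16,"pics/t5.png")
```

```text
(297, 200) [ 19  82 103]
(303, 200) [ 21  66 139]
(304, 208) [ 20  69 163]
(280, 200) [ 14  91 123]
(290, 220) [ 19  68 139]
(280, 222) [ 19  72 128]
0.01 ((501.693359375, -177.12400817871094), (52.08333969116211, 39.979549407958984), 7.098508834838867) 501.02747371695784 -176.2124014022335 31.108819652437358
25 57.41123993497541 38.173645028295766
30 57.96343901936541 38.43995388674898
35 58.07450133353666 39.353636954823685
40 57.80378194224437 39.96781508329656
45 57.57801652582771 40.27781400575884
50 56.91404763709258 40.70014956935552
55 55.8169284801976 41.51296267321368
0.015 ((502.70733642578125, -175.994384765625), (51.162689208984375, 39.2728385925293), 7.098491191864014) 502.05323984285354 -175.09886422282588 31.10880389439785
25 56.39638650009255 37.49885286524818
30 56.93882440987346 37.760454205451595
35 57.04792348529298 38.65798617835611
40 56.78198957685123 39.26130753411303
45 56.56021499582829 39.565826632909705
50 55.90798302669549 39.980696607923505
55 54.83025754856645 40.77914168609004
```

View pics/t5.png

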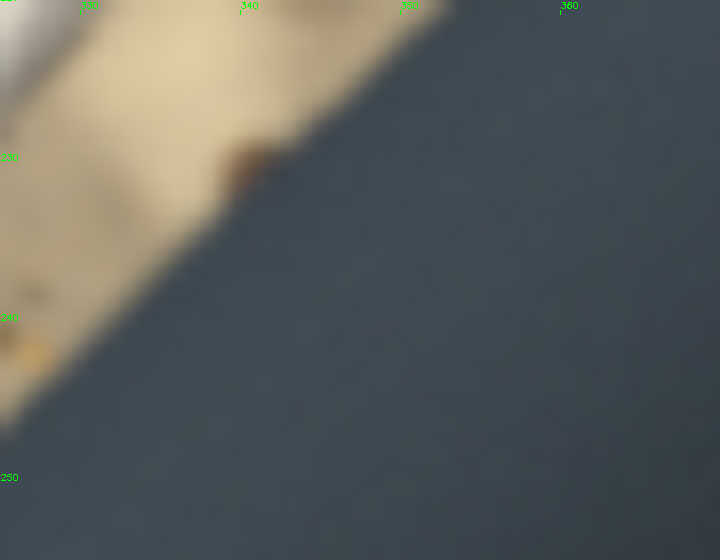

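Run:
```python
from fit import *
rel([(.5015,-.1745,.10,-59),(.5015,-.1745,.018,-59)])
```

```text
t 5.15 tcp [ 0.5011 -0.1721  0.1619] jaw yaw -45.465180038534015 y-axis [ 0.0028 -0.0001 -1.    ] q [-0.5416  0.5113  1.0705  2.0054 -0.5575  0.95    0.0224] F [-0.4391 -0.1054 -0.0745] op 0.08464055046275958
[0.5015, -0.1745, 0.1, -59] lin [0.0015, 0.0619, 0.0018] rot [-0.002, 0.236, -0.002] nrows 1.6
[0.5015, -0.1745, 0.018, -59] lin [0.0017, 0.1439, 0.0017] rot [-0.002, 0.236, -0.002] nrows 1.6
```

```bash
python3 -m pendant '[{"linear":[0.0015,0.03,0.0025],"rot":[0,0.12,0],"claw":0.085},{"linear":[0.0015,0.06,0.0025],"rot":[0,0.236,0],"claw":0.085},{"linear":[0.0015,0.09,0.0025],"rot":[0,0.236,0],"claw":0.085},{"linear":[0.0015,0.115,0.0025],"rot":[0,0.236,0],"claw":0.085},{"linear":[0.0015,0.13,0.0025],"rot":[0,0.236,0],"claw":0.085},{"linear":[0.0015,0.142,0.0025],"rot":[0,0.236,0],"claw":0.085},{"linear":[0.0015,0.142,0.0025],"rot":[0,0.236,0],"claw":0.085},{"linear":[0.0015,0.142,0.0025],"rot":[0,0.236,0],"claw":0.085}]' 40
python3 - <<'E'
from fit import *
d=cam("wrist");cv2.imwrite("pics/w5.png",d["image"])
rel([])
E
```

```text
time: 5.95
eef_pos: [0.5014, -0.1753, 0.0192]
ee_rot: [-0.189, 0.188, -0.681, 0.682]
ft_force: [0.1, 0.2, -0.1]
opening: 0.0851
t 6.0 tcp [ 0.5015 -0.1753  0.0193] jaw yaw -59.06410452857871 y-axis [ 0.002  -0.0004 -1.    ] q [-0.379   0.7279  0.8754  2.0866 -0.863   0.7378  0.0318] F [ 0.8362 -0.0017  0.0754] op 0.08512277866966692
```

View pics/w5.png

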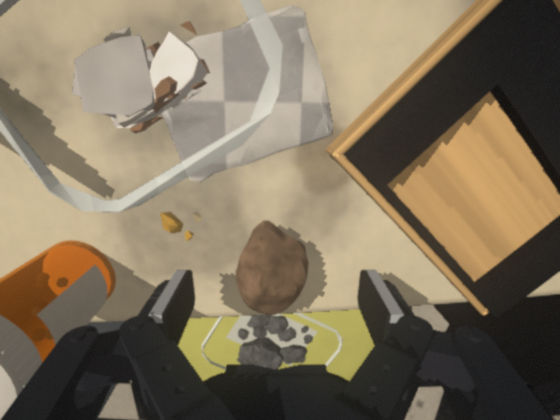

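Run:
```python
from fit import *
d=cam("wrist"); s=arm.observe(); p=s["eef_pos"]; M=Rw(s["ee_rot"]).as_matrix()
print(px(d,[p,p+[0,0,-.011],p+M[:,2]*.04,p-M[:,2]*.04]))
```

```text
[[275.351  278.8248]
 [275.337  268.1051]
 [352.0644 278.5724]
 [198.6235 278.6428]]
```

```bash
python3 -m pendant '[{"linear":[0,0,0],"rot":[0,0,0],"claw":0.03},{"linear":[0,0,0],"rot":[0,0,0],"claw":0.03},{"linear":[0,0,0],"rot":[0,0,0],"claw":0.03},{"linear":[0,0,0],"rot":[0,0,0],"claw":0.03},{"linear":[0,0,0],"rot":[0,0,0],"claw":0.03},{"linear":[0,0,0],"rot":[0,0,0],"claw":0.03},{"linear":[0,0,0],"rot":[0,0,0],"claw":0.03},{"linear":[0,0,0],"rot":[0,0,0],"claw":0.03}]' 40
python3 -m pendant '[{"linear":[0,-0.01,0],"rot":[0,0,0],"claw":0.03},{"linear":[0,-0.02,0],"rot":[0,0,0],"claw":0.03},{"linear":[0,-0.04,0],"rot":[0,0,0],"claw":0.03},{"linear":[0,-0.06,0],"rot":[0,0,0],"claw":0.03},{"linear":[0,-0.06,0],"rot":[0,0,0],"claw":0.03}]'
python3 - <<'E'
from fit import *
d=cam("wrist");cv2.imwrite("pics/w6.png",d["image"])
c,s=np.cos(-1.794),np.sin(-1.794); P=np.array([.6325,-.2422])+np.array([[c,-s],[s,c]])@[0,-.042]; print(P)
rel([(P[0],P[1],.08,-12.8)])
E
```

```text
time: 6.85
eef_pos: [0.5008, -0.1748, 0.0189]
ee_rot: [0.189, -0.188, 0.682, -0.681]
ft_force: [-0.8, 1.8, 6.9]
opening: 0.035
time: 7.35
eef_pos: [0.5022, -0.1759, 0.0808]
ee_rot: [-0.19, 0.187, -0.681, 0.682]
ft_force: [-0.5, -0.1, -1.6]
opening: 0.0355
[ 0.5915 -0.2329]
t 7.4 tcp [ 0.5015 -0.1752  0.0795] jaw yaw -59.05707919437447 y-axis [ 0.0028 -0.0005 -1.    ] q [-0.4587  0.6495  0.9887  2.0625 -0.7502  0.8358 -0.0523] F [-0.542  -0.8529 -1.3086] op 0.03548788002594832
[np.float64(0.5915418811453823), np.float64(-0.23290309191768496), 0.08, -12.8] lin [-0.0475, -0.0002, 0.0958] rot [-0.003, -0.807, -0.001] nrows 5.4
```

View pics/w6.png

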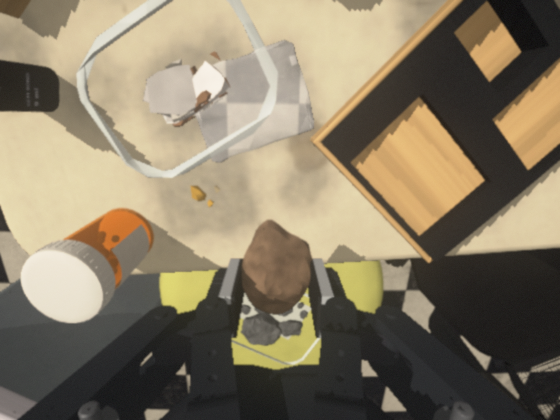

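Stone is held between the pads at (277,268). I'll check the tray pose against this view before placing.

```bash
cat >> fit.py <<'E'
def tpts(p,L):
    L=np.array(L,float); c,s=np.cos(p[2]),np.sin(p[2]); return np.c_[p[0]+c*L[:,0]-s*L[:,1],p[1]+s*L[:,0]+c*L[:,1],L[:,2]]
def rect(cx,cy,sx,sy,z): return [(cx-sx/2,cy-sy/2,z),(cx+sx/2,cy-sy/2,z),(cx+sx/2,cy+sy/2,z),(cx-sx/2,cy+sy/2,z)]
def overlay(d,p,rects,f,box=None,s=1):
    im=cv2.resize(d["image"],None,fx=2,fy=2,interpolation=cv2.INTER_CUBIC)
    for r in rects:
        q=px(d,tpts(p,r)); cv2.polylines(im,[np.int32(q*2+1)],True,(0,255,0),1)
    x0,y0,x1,y1=[2*b for b in box]; cv2.imwrite(f,im[y0:y1,x0:x1])
SET=[rect(0,0,.128,.158,.02),rect(0,-.042,.078,.058,.028),rect(.03,.04,.051,.061,.028),rect(-.029,.04,.046,.039,.028)]
STR=[rect(0,0,.128,.158,.02),rect(-.036,0,.030,.131,.028),rect(-.033,0,.054,.04,.028),[(.024+.032*np.cos(a),.04+.032*np.sin(a),.028) for a in np.linspace(0,6.28,40)]]
E
python3 - <<'E'
from fit import *
d=cam("wrist"); overlay(d,[.6325,-.2422,-1.794],SET,"pics/o1.png",(280,0,560,300))
E
```

```text
(no output)
```

View pics/o1.png

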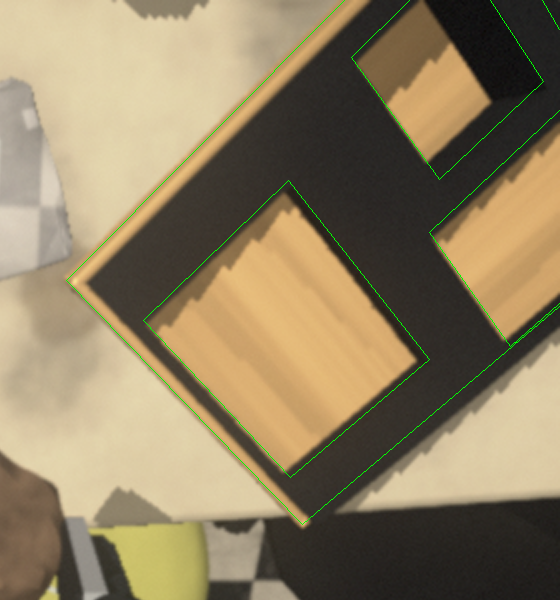

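```bash
python3 -m pendant '[{"linear":[-0.008,-0.01,0.016],"rot":[0,-0.14,0],"claw":0.03},{"linear":[-0.016,-0.01,0.032],"rot":[0,-0.28,0],"claw":0.03},{"linear":[-0.024,-0.01,0.048],"rot":[0,-0.42,0],"claw":0.03},{"linear":[-0.032,-0.01,0.064],"rot":[0,-0.55,0],"claw":0.03},{"linear":[-0.04,-0.01,0.08],"rot":[0,-0.68,0],"claw":0.03},{"linear":[-0.0475,-0.01,0.096],"rot":[0,-0.807,0],"claw":0.03},{"linear":[-0.0475,-0.01,0.096],"rot":[0,-0.807,0],"claw":0.03},{"linear":[-0.0475,-0.01,0.096],"rot":[0,-0.807,0],"claw":0.03}]'
python3 - <<'E'
from fit import *
d=cam("wrist");cv2.imwrite("pics/w7.png",d["image"])
rel([(.5915,-.2329,.04,-12.8)])
E
```

```text
time: 8.25
eef_pos: [0.5897, -0.2327, 0.0871]
ee_rot: [0.44, -0.441, 0.554, -0.553]
ft_force: [-0.1, -0.1, -0.1]
opening: 0.0356
t 8.3 tcp [ 0.5895 -0.2323  0.0872] jaw yaw -12.954444747438627 y-axis [-0.0025  0.0012 -1.    ] q [-0.2046  0.6809  0.7508  1.8036 -0.5828  0.8956  0.5888] F [-0.2498  0.7747 -0.6925] op 0.03526680372299312
[0.5915, -0.2329, 0.04, -12.8] lin [0.0002, 0.0472, 0.0022] rot [0.003, -0.003, -0.001] nrows 0.9
```

View pics/w7.png

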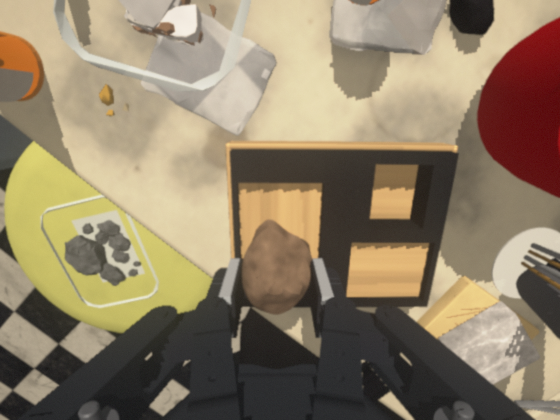

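```bash
python3 -m pendant '[{"linear":[0,0.012,0.001],"rot":[0,0,0],"claw":0.03},{"linear":[0,0.024,0.001],"rot":[0,0,0],"claw":0.03},{"linear":[0,0.034,0.001],"rot":[0,0,0],"claw":0.03},{"linear":[0,0.042,0.001],"rot":[0,0,0],"claw":0.03},{"linear":[0,0.046,0.001],"rot":[0,0,0],"claw":0.03},{"linear":[0,0.046,0.001],"rot":[0,0,0],"claw":0.03}]'
python3 - <<'E'
from fit import *
d=cam("wrist");cv2.imwrite("pics/w8.png",d["image"])
rel([])
E
```

```text
time: 8.9
eef_pos: [0.5913, -0.2329, 0.0414]
ee_rot: [0.441, -0.441, 0.553, -0.552]
ft_force: [-0.4, -0.1, -1.6]
opening: 0.0354
t 8.95 tcp [ 0.5917 -0.2332  0.042 ] jaw yaw -12.842421501488404 y-axis [-0.0004  0.     -1.    ] q [-0.1711  0.7379  0.7021  1.8195 -0.6338  0.8234  0.6275] F [-0.2834  0.3453 -1.0456] op 0.03526690498036945
```

View pics/w8.png

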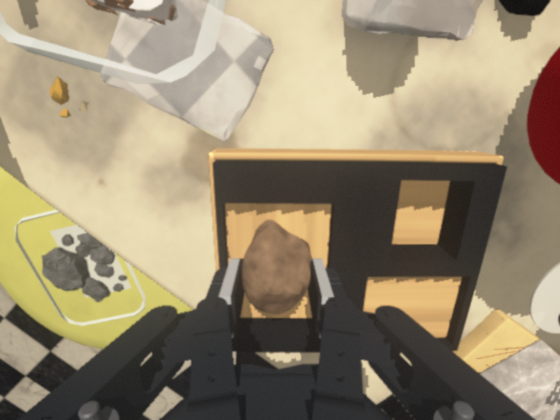

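```bash
python3 -m pendant '[{"linear":[0,0.002,0],"rot":[0,0,0],"claw":0.03},{"linear":[0,0.003,0],"rot":[0,0,0],"claw":0.03},{"linear":[0,0.003,0],"rot":[0,0,0],"claw":0.03}]'
python3 -m pendant '[{"linear":[0,0,0],"rot":[0,0,0],"claw":0.05},{"linear":[0,0,0],"rot":[0,0,0],"claw":0.055},{"linear":[0,0,0],"rot":[0,0,0],"claw":0.055},{"linear":[0,0,0],"rot":[0,0,0],"claw":0.055},{"linear":[0,-0.02,0],"rot":[0,0,0],"claw":0.055},{"linear":[0,-0.04,0],"rot":[0,0,0],"claw":0.055},{"linear":[0,-0.07,0],"rot":[0,0,0],"claw":0.07},{"linear":[0,-0.1,0],"rot":[0,0,0],"claw":0.085},{"linear":[0,-0.1,0],"rot":[0,0,0],"claw":0.085}]'
python3 - <<'E'
from fit import *
d=cam("wrist");cv2.imwrite("pics/w9.png",d["image"])
rel([(.46,.0,.25,90),(.40,.20,.25,90),(.44,.235,.20,90)])
E
```

```text
time: 9.25
eef_pos: [0.5918, -0.2331, 0.0394]
ee_rot: [-0.441, 0.441, -0.553, 0.553]
ft_force: [0.2, 0.3, -1.1]
opening: 0.0351
time: 10.15
eef_pos: [0.5939, -0.2348, 0.1436]
ee_rot: [-0.442, 0.439, -0.55, 0.555]
ft_force: [0.5, 0.1, -0.5]
opening: 0.0854
t 10.2 tcp [ 0.5929 -0.2338  0.1414] jaw yaw -12.839670979450785 y-axis [ 0.0042 -0.0011 -1.    ] q [-0.238   0.6209  0.8018  1.7647 -0.5286  0.9802  0.5492] F [-0.4129 -1.0834 -0.4364] op 0.08487340818835844
[0.46, 0.0, 0.25, 90] lin [-0.1985, -0.1094, -0.181] rot [-0.004, 1.347, -0.003] nrows 9.0
[0.4, 0.2, 0.25, 90] lin [-0.3801, -0.1099, -0.284] rot [-0.004, 1.347, -0.003] nrows 9.0
[0.44, 0.235, 0.2, 90] lin [-0.4231, -0.0597, -0.253] rot [-0.004, 1.347, -0.003] nrows 9.0
```

View pics/w9.png

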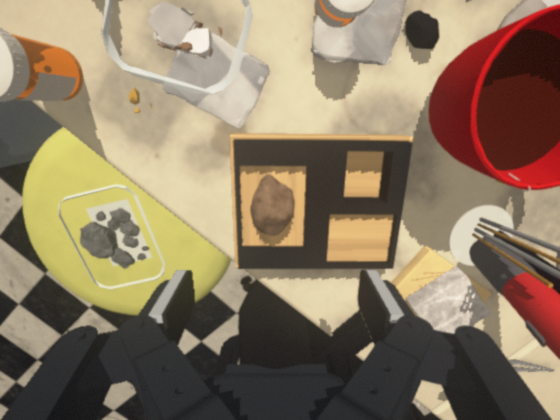

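Stone sits in its pocket at (271,206). Next the block: cross along the front.

Run:
```python
from fit import *
rel([(.44,-.05,.25,17.6),(.41,.17,.25,17.6),(.43,.22,.2,17.6)])
```

```text
t 10.2 tcp [ 0.5929 -0.2338  0.1414] jaw yaw -12.839670979450785 y-axis [ 0.0042 -0.0011 -1.    ] q [-0.238   0.6209  0.8018  1.7647 -0.5286  0.9802  0.5492] F [-0.4129 -1.0834 -0.4364] op 0.08487340818835844
[0.44, -0.05, 0.25, 17.6] lin [-0.1453, -0.1094, -0.1894] rot [-0.004, -0.531, 0.001] nrows 5.3
[0.41, 0.17, 0.25, 17.6] lin [-0.3531, -0.1098, -0.2676] rot [-0.004, -0.531, 0.001] nrows 4.4
[0.43, 0.22, 0.2, 17.6] lin [-0.4063, -0.0598, -0.2594] rot [-0.004, -0.531, 0.001] nrows 3.5
```

```bash
python3 -m pendant '[{"linear":[-0.02,-0.03,-0.03],"rot":[0,-0.1,0],"claw":0.06},{"linear":[-0.045,-0.05,-0.06],"rot":[0,-0.2,0],"claw":0.06},{"linear":[-0.07,-0.07,-0.09],"rot":[0,-0.3,0],"claw":0.06},{"linear":[-0.095,-0.09,-0.125],"rot":[0,-0.4,0],"claw":0.06},{"linear":[-0.12,-0.1,-0.16],"rot":[0,-0.53,0],"claw":0.06},{"linear":[-0.145,-0.11,-0.19],"rot":[0,-0.53,0],"claw":0.06},{"linear":[-0.187,-0.11,-0.206],"rot":[0,-0.53,0],"claw":0.06},{"linear":[-0.23,-0.11,-0.222],"rot":[0,-0.53,0],"claw":0.06},{"linear":[-0.27,-0.11,-0.237],"rot":[0,-0.53,0],"claw":0.06},{"linear":[-0.31,-0.11,-0.252],"rot":[0,-0.53,0],"claw":0.06}]'
python3 -m pendant '[{"linear":[0,0,0],"rot":[0,0,0],"claw":0.06}]'
python3 - <<'E'
from fit import *
d=cam("wrist");cv2.imwrite("pics/w10.png",d["image"])
rel([(.41,.17,.25,17.6),(.44,.23,.16,17.6)])
E
```

```text
time: 11.2
eef_pos: [0.4136, 0.1269, 0.2487]
ee_rot: [-0.57, 0.571, -0.418, 0.417]
ft_force: [2.1, 0.5, 0.5]
opening: 0.0602
time: 11.3
eef_pos: [0.4131, 0.1308, 0.2483]
ee_rot: [-0.572, 0.573, -0.415, 0.414]
ft_force: [-0.7, -0.7, 0.1]
opening: 0.0598
t 11.35 tcp [0.4137 0.1276 0.2483] jaw yaw 17.90916818187699 y-axis [-0.0017 -0.0012 -1.    ] q [-1.0101  0.0487  0.6466  2.0932 -0.034   1.0118 -0.0333] F [-0.305  -0.628  -0.2638] op 0.05997104452192084
[0.41, 0.17, 0.25, 17.6] lin [-0.0414, -0.0017, 0.0095] rot [0.002, 0.005, 0.001] nrows 0.9
[0.44, 0.23, 0.16, 17.6] lin [-0.0894, 0.0882, 0.0567] rot [0.002, 0.005, 0.001] nrows 2.2
```

View pics/w10.png

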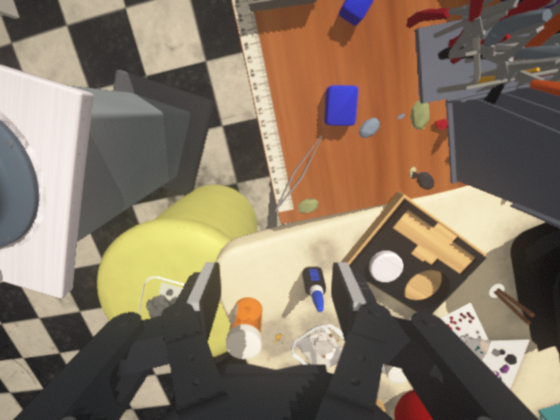

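Run:
```python
from fit import *
d=cam("wrist")
crop(d,260,75,380,165,6,"pics/c1.png"); crop(d,265,120,345,220,6,"pics/c2.png"); crop(d,220,255,340,360,6,"pics/c3.png")
overlay(d,[.632,.0832,-1.839],STR,"pics/o2.png",(330,180,530,340))
# block overlay
overlay(d,[.4575,.2415,.307],[rect(0,0,.035,.045,.019),rect(0,0,.035,.045,-.003)],"pics/o3.png",(300,60,400,160))
np.save("cam10.npy",np.array([d],dtype=object),allow_pickle=True)
```

```text
(no output)
```

View pics/c2.png

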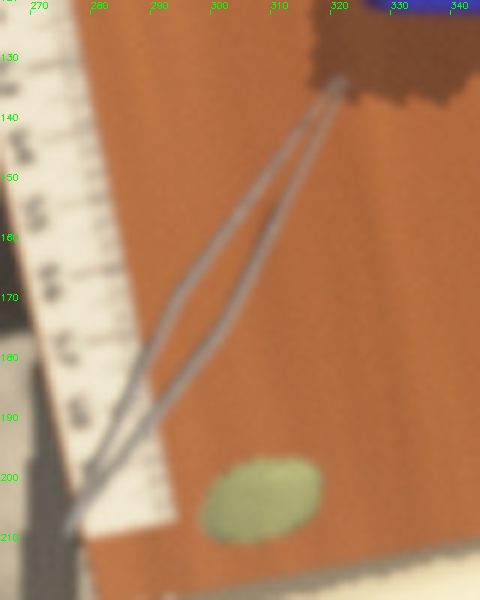

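View pics/c3.png

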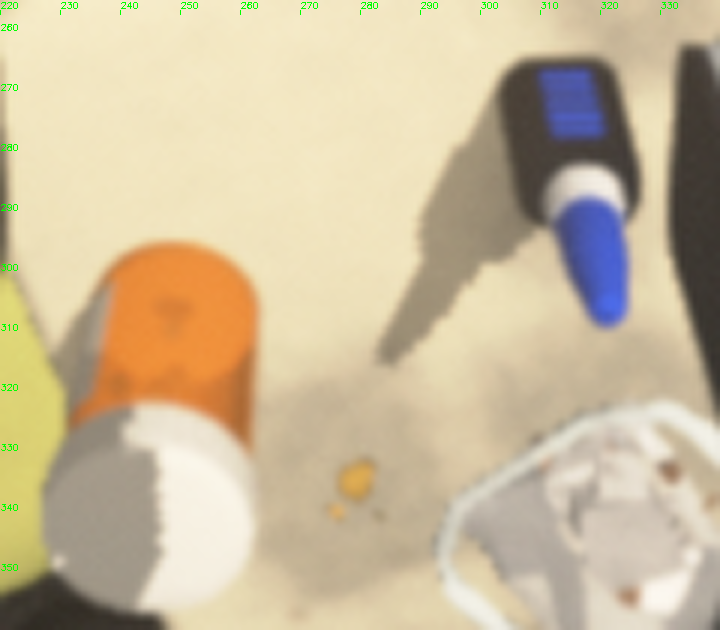

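View pics/o2.png

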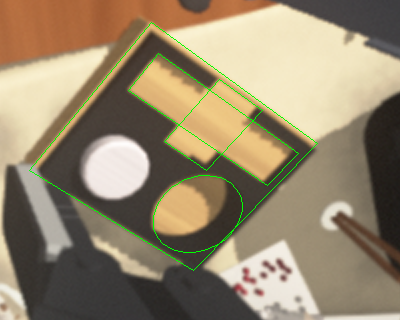

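View pics/o3.png

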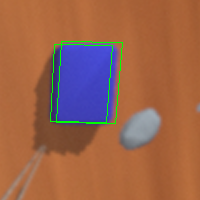

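Tweezers run from (277,209) to (321,134) in this view, bottle base is near (315,272), and the tray overlays fit. Now descending toward the block.

```bash
python3 - <<'E'
from fit import *
d=np.load("cam10.npy",allow_pickle=True)[0]
W=w(d,[(277,209),(321.5,133.5),(295,169),(302,175)],.001); print(W, np.linalg.norm(W[0]-W[1]))
print("jar cap",w(d,[(244.5,337.5)],.078))
print("bottle tip",w(d,[(320,308)],.087))
rel([(.4575,.2415,.10,17.6)])
E
python3 -m pendant '[{"linear":[-0.02,0,0.005],"rot":[0,0,0],"claw":0.06},{"linear":[-0.041,0,0.009],"rot":[0,0,0],"claw":0.06},{"linear":[-0.065,0.02,0.033],"rot":[0,0,0],"claw":0.06},{"linear":[-0.09,0.05,0.06],"rot":[0,0,0],"claw":0.06},{"linear":[-0.095,0.08,0.077],"rot":[0,0,0],"claw":0.06},{"linear":[-0.095,0.11,0.077],"rot":[0,0,0],"claw":0.06},{"linear":[-0.095,0.13,0.077],"rot":[0,0,0],"claw":0.06},{"linear":[-0.095,0.15,0.077],"rot":[0,0,0],"claw":0.06},{"linear":[-0.095,0.15,0.077],"rot":[0,0,0],"claw":0.06}]'
python3 - <<'E'
from fit import *
d=cam("wrist");cv2.imwrite("pics/w11.png",d["image"])
rel([(.4575,.2415,.015,17.6)])
overlay(d,[.4575,.2415,.307],[rect(0,0,.035,.045,.019),rect(0,0,.035,.045,-.003)],"pics/o4.png",(200,150,400,300))
E
```

```text
[[0.4263 0.0858 0.001 ]
 [0.4486 0.1984 0.001 ]
 [0.4316 0.1454 0.001 ]
 [0.443  0.1407 0.001 ]] 0.11485895918071679
jar cap [[ 0.4324 -0.0701  0.078 ]]
bottle tip [[0.5054 0.0096 0.087 ]]
t 11.4 tcp [0.4141 0.1257 0.2484] jaw yaw 17.689587269804484 y-axis [-0.0016 -0.0014 -1.    ] q [-1.0085  0.0481  0.6494  2.0935 -0.0334  1.012  -0.0331] F [ 0.9202 -0.5841  0.8066] op 0.060122366368134214
[0.4575, 0.2415, 0.1, 17.6] lin [-0.0973, 0.1482, 0.0768] rot [0.002, 0.002, 0.001] nrows 3.9
time: 12.3
eef_pos: [0.4584, 0.2361, 0.0967]
ee_rot: [-0.567, 0.572, -0.419, 0.418]
ft_force: [-1.0, -0.8, 1.1]
opening: 0.0598
t 12.35 tcp [0.4594 0.2368 0.0982] jaw yaw 17.378360899948838 y-axis [-0.0024 -0.0027 -1.    ] q [-0.9653  0.4331  0.5164  2.064  -0.3163  0.7238  0.0551] F [ 0.0451 -0.9329  0.2484] op 0.06014890830526803
[0.4575, 0.2415, 0.015, 17.6] lin [-0.0052, 0.0832, -0.0001] rot [0.003, -0.004, 0.002] nrows 1.7
```

View pics/w11.png

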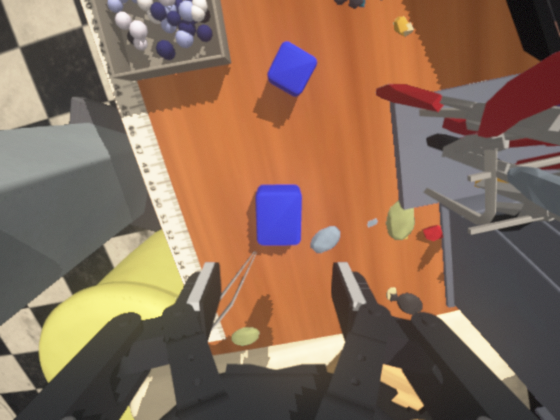

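View pics/o4.png

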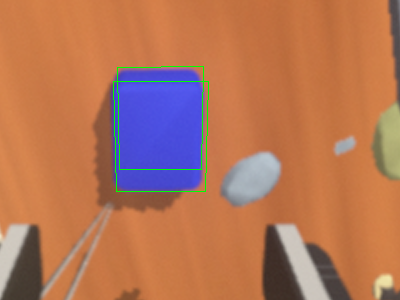

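```bash
python3 -m pendant '[{"linear":[-0.005,0.02,0],"rot":[0,0,0],"claw":0.06},{"linear":[-0.005,0.045,0],"rot":[0,0,0],"claw":0.06},{"linear":[-0.005,0.065,0],"rot":[0,0,0],"claw":0.06},{"linear":[-0.005,0.078,0],"rot":[0,0,0],"claw":0.06},{"linear":[-0.005,0.084,0],"rot":[0,0,0],"claw":0.06},{"linear":[-0.005,0.084,0],"rot":[0,0,0],"claw":0.06},{"linear":[-0.005,0.084,0],"rot":[0,0,0],"claw":0.03},{"linear":[-0.005,0.084,0],"rot":[0,0,0],"claw":0.03},{"linear":[-0.005,0.084,0],"rot":[0,0,0],"claw":0.03},{"linear":[-0.005,0.084,0],"rot":[0,0,0],"claw":0.03}]' 30
python3 -m pendant '[{"linear":[0,0,0],"rot":[0,0,0],"claw":0.03},{"linear":[0,0,0],"rot":[0,0,0],"claw":0.03},{"linear":[0,-0.01,0],"rot":[0,0,0],"claw":0.03},{"linear":[0,-0.03,0],"rot":[0,0,0],"claw":0.03},{"linear":[0,-0.06,0],"rot":[0,0,0],"claw":0.03},{"linear":[0,-0.09,0],"rot":[0,0,0],"claw":0.03},{"linear":[0,-0.09,0],"rot":[0,0,0],"claw":0.03}]'
python3 - <<'E'
from fit import *
d=cam("wrist");cv2.imwrite("pics/w12.png",d["image"])
Q=tpts([.6325,-.2422,-1.794],[(.03,.04,0)])[0]; print(Q)
rel([(.40,.15,.15,17.6),(.42,-.05,.18,77.2),(Q[0]-.05,Q[1]+.04,.12,77.2),(Q[0],Q[1],.12,77.2)])
E
```

```text
time: 13.35
eef_pos: [0.459, 0.244, 0.0164]
ee_rot: [0.571, -0.57, 0.418, -0.418]
ft_force: [-1.0, -1.0, 6.3]
opening: 0.0343
time: 14.05
eef_pos: [0.4606, 0.2449, 0.1093]
ee_rot: [0.573, -0.568, 0.417, -0.419]
ft_force: [0.6, 0.1, -1.0]
opening: 0.0339
[ 0.6649 -0.2803  0.    ]
t 14.1 tcp [0.4592 0.2445 0.1074] jaw yaw 17.54469425698298 y-axis [ 0.0034  0.0031 -1.    ] q [-0.9869  0.4208  0.528   2.0557 -0.3128  0.7371  0.0426] F [ 0.2962  0.0986 -1.1271] op 0.03452714907106731
[0.4, 0.15, 0.15, 17.6] lin [0.0721, -0.0431, -0.0848] rot [-0.004, -0.001, -0.002] nrows 2.4
[0.42, -0.05, 0.18, 77.2] lin [0.2688, -0.0736, -0.1259] rot [-0.005, -1.041, 0.0] nrows 6.9
[np.float64(0.6148670836122678), np.float64(-0.2403099973555031), 0.12, 77.2] lin [0.5091, -0.0135, 0.0023] rot [-0.005, -1.041, 0.0] nrows 6.9
[np.float64(0.6648670836122679), np.float64(-0.2803099973555031), 0.12, 77.2] lin [0.5623, -0.0135, 0.0379] rot [-0.005, -1.041, 0.0] nrows 6.9
```

View pics/w12.png

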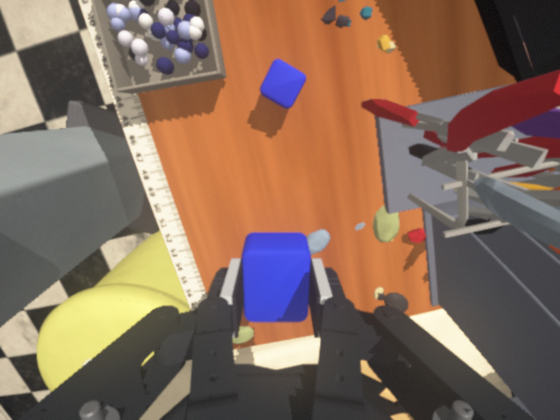

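```bash
python3 -m pendant '[{"linear":[0.024,-0.02,-0.03],"rot":[0,0,0],"claw":0.03},{"linear":[0.048,-0.035,-0.06],"rot":[0,0,0],"claw":0.03},{"linear":[0.072,-0.045,-0.085],"rot":[0,0,0],"claw":0.03},{"linear":[0.105,-0.055,-0.092],"rot":[0,-0.14,0],"claw":0.03},{"linear":[0.14,-0.065,-0.1],"rot":[0,-0.28,0],"claw":0.03},{"linear":[0.18,-0.075,-0.108],"rot":[0,-0.42,0],"claw":0.03},{"linear":[0.22,-0.075,-0.116],"rot":[0,-0.56,0],"claw":0.03},{"linear":[0.268,-0.075,-0.122],"rot":[0,-0.7,0],"claw":0.03},{"linear":[0.31,-0.075,-0.1],"rot":[0,-0.84,0],"claw":0.03},{"linear":[0.35,-0.075,-0.078],"rot":[0,-0.94,0],"claw":0.03}]'
python3 - <<'E'
from fit import *
Q=[.6649,-.2803]
rel([(Q[0],Q[1],.12,77.2)])
E
```

```text
time: 15.1
eef_pos: [0.4692, -0.0929, 0.1797]
ee_rot: [0.695, -0.695, 0.132, -0.13]
ft_force: [0.4, 0.7, 0.3]
opening: 0.0343
t 15.1 tcp [ 0.4692 -0.0929  0.1797] jaw yaw 68.68602139762953 y-axis [-0.0024  0.0012 -1.    ] q [-0.4565  0.2531  0.6689  2.0843 -0.2055  0.8702  1.5294] F [0.438  0.7468 0.2694] op 0.03426562362088568
[0.6649, -0.2803, 0.12, 77.2] lin [0.2506, 0.059, -0.1034] rot [-0.0, -0.149, -0.003] nrows 5.5
```

```bash
python3 -m pendant '[{"linear":[0.036,0,-0.015],"rot":[0,-0.1,0],"claw":0.03},{"linear":[0.072,0.0,-0.03],"rot":[0,-0.145,0],"claw":0.03},{"linear":[0.108,0.0,-0.045],"rot":[0,-0.145,0],"claw":0.03},{"linear":[0.144,0.01,-0.06],"rot":[0,-0.145,0],"claw":0.03},{"linear":[0.18,0.02,-0.074],"rot":[0,-0.145,0],"claw":0.03},{"linear":[0.216,0.03,-0.088],"rot":[0,-0.145,0],"claw":0.03},{"linear":[0.251,0.045,-0.103],"rot":[0,-0.145,0],"claw":0.03},{"linear":[0.251,0.059,-0.103],"rot":[0,-0.145,0],"claw":0.03},{"linear":[0.251,0.075,-0.103],"rot":[0,-0.145,0],"claw":0.03},{"linear":[0.251,0.075,-0.103],"rot":[0,-0.145,0],"claw":0.03}]'
python3 - <<'E'
from fit import *
d=cam("wrist");cv2.imwrite("pics/w13.png",d["image"])
rel([(.6649,-.2803,.042,77.2)])
E
```

```text
time: 16.1
eef_pos: [0.6632, -0.2778, 0.1015]
ee_rot: [0.703, -0.701, 0.084, -0.079]
ft_force: [0.0, 1.3, -1.4]
opening: 0.0339
t 16.15 tcp [ 0.6642 -0.2781  0.1035] jaw yaw 76.7757201954111 y-axis [-0.0042  0.0024 -1.    ] q [-0.0078  0.7254  0.5506  1.5574 -0.4297  0.9868  2.012 ] F [-0.9177 -0.0573 -0.1177] op 0.034308501745722045
[0.6649, -0.2803, 0.042, 77.2] lin [0.0015, 0.0615, -0.002] rot [-0.001, -0.007, -0.005] nrows 1.2
```

View pics/w13.png

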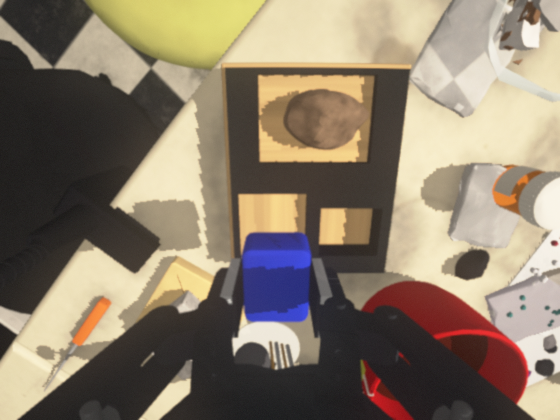

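Run:
```python
from fit import *
d=cam("top")
for z in (0,.06,.09): print(z,w(d,[(357,122),(334,122),(380,122),(357,145),(341,136)],z)[:,:2].tolist())
d=cam("wrist"); 
for z in (.0,.06,.09): print(z,w(d,[(362,305),(375,345)],z)[:,:2].tolist())
crop(cam("top"),300,90,420,200,6,"pics/t6.png")
```

```text
0 [[0.814934752785549, -0.2031452038108057], [0.8128633597572323, -0.14227235822266188], [0.8169833375615143, -0.2641024652675722], [0.751799296394682, -0.2027462063699042], [0.7749700926291859, -0.16077289938105693]]
0.06 [[0.7924582132204007, -0.19035297109423382], [0.7904918897765723, -0.13256784691150866], [0.7944028853403624, -0.24821822922509668], [0.7325252471724022, -0.18997421244662477], [0.7545207252034836, -0.15012996443626747]]
0.09 [[0.7812199434378264, -0.18395685473594786], [0.7793061547862423, -0.1277155912559321], [0.7831126592297865, -0.24027611120385894], [0.7228882225612623, -0.18358821548498505], [0.7442960414906323, -0.14480849696387274]]
0.0 [[0.773183561143713, -0.2196022252420067], [0.8260564963609878, -0.21267285490893656]]
0.06 [[0.7247425168981686, -0.22993073742767856], [0.7642460104388581, -0.22475352653388944]]
0.09 [[0.7005219947753963, -0.2350949935205145], [0.7333407674777932, -0.2307938623463659]]
```

View pics/t6.png

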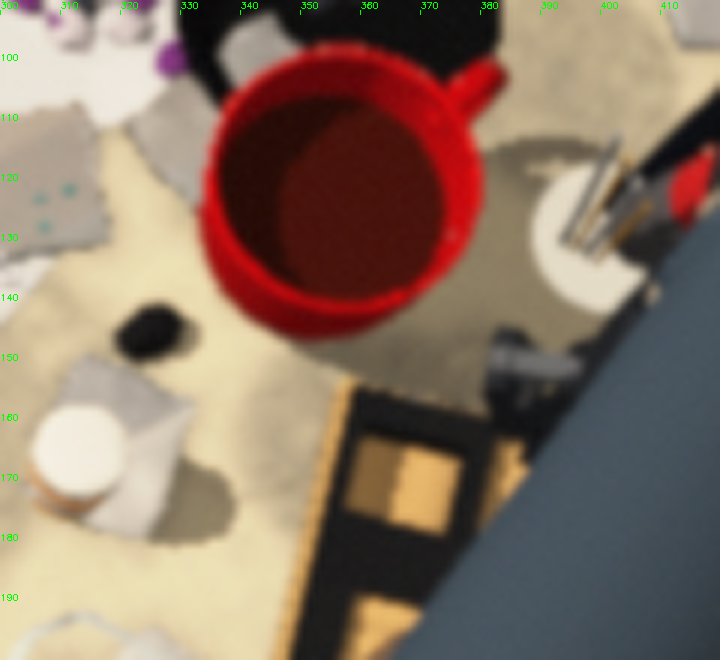

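```bash
python3 -m pendant '[{"linear":[0.001,0.015,-0.002],"rot":[0,-0.005,0],"claw":0.03},{"linear":[0.001,0.03,-0.002],"rot":[0,-0.005,0],"claw":0.03},{"linear":[0.001,0.045,-0.002],"rot":[0,-0.005,0],"claw":0.03},{"linear":[0.001,0.055,-0.002],"rot":[0,-0.005,0],"claw":0.03},{"linear":[0.001,0.06,-0.002],"rot":[0,-0.005,0],"claw":0.03},{"linear":[0.001,0.06,-0.002],"rot":[0,-0.005,0],"claw":0.03},{"linear":[0.001,0.06,-0.002],"rot":[0,-0.005,0],"claw":0.03}]'
python3 - <<'E'
from fit import *
d=cam("wrist");cv2.imwrite("pics/w14.png",d["image"])
rel([(.6649,-.2803,.039,77.2)])
E
```

```text
time: 17.0
eef_pos: [0.6665, -0.2826, 0.0459]
ee_rot: [-0.702, 0.703, -0.08, 0.08]
ft_force: [0.9, 0.1, 0.4]
opening: 0.0342
t 17.05 tcp [ 0.6667 -0.2827  0.0463] jaw yaw 77.01841434657354 y-axis [ 0.001  -0.0008 -1.    ] q [ 0.0178  0.7914  0.5163  1.5787 -0.4662  0.8955  2.046 ] F [-0.281   0.1738 -0.0482] op 0.034557481079662014
[0.6649, -0.2803, 0.039, 77.2] lin [-0.0023, 0.0073, 0.0019] rot [0.001, -0.003, 0.001] nrows 0.2
```

View pics/w14.png

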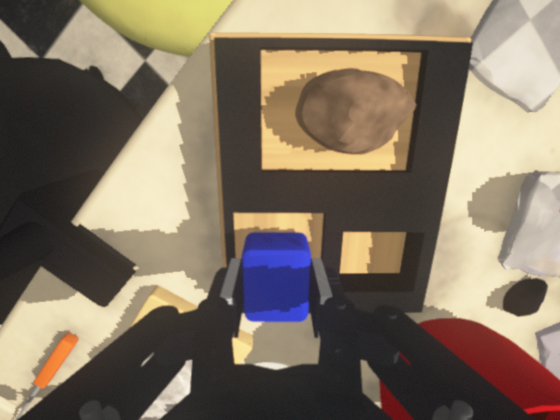

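```bash
python3 -m pendant '[{"linear":[-0.0015,0.003,0.0015],"rot":[0,0,0],"claw":0.03},{"linear":[-0.0015,0.006,0.0015],"rot":[0,0,0],"claw":0.03},{"linear":[-0.0015,0.008,0.0015],"rot":[0,0,0],"claw":0.03},{"linear":[-0.0015,0.008,0.0015],"rot":[0,0,0],"claw":0.03}]'
python3 - <<'E'
from fit import *
d=cam("wrist");cv2.imwrite("pics/w15.png",d["image"]); print(px(d,tpts([.6325,-.2422,-1.794],rect(.03,.04,.051,.061,.028))))
rel([])
E
```

```text
time: 17.45
eef_pos: [0.6654, -0.2802, 0.0394]
ee_rot: [0.703, -0.702, 0.08, -0.08]
ft_force: [-2.3, 2.5, 9.2]
opening: 0.0343
[[326.6676 220.8082]
 [229.437  221.0909]
 [235.3352 316.6712]
 [320.8844 316.4423]]
t 17.5 tcp [ 0.6654 -0.2802  0.0394] jaw yaw 77.03682574197293 y-axis [ 0.0005  0.0008 -1.    ] q [ 0.0178  0.7967  0.5116  1.5863 -0.4711  0.8838  2.0487] F [-2.8471  2.1814  8.9936] op 0.03417246125823326
```

View pics/w15.png

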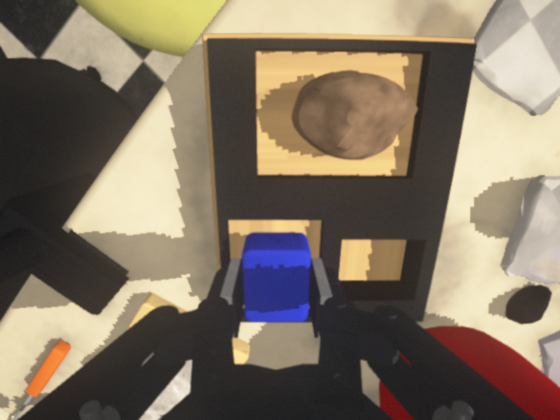

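```bash
python3 -m pendant '[{"linear":[0,-0.001,0],"rot":[0,0,0],"claw":0.045},{"linear":[0,-0.001,0],"rot":[0,0,0],"claw":0.05},{"linear":[0,-0.001,0],"rot":[0,0,0],"claw":0.05},{"linear":[0,-0.001,0],"rot":[0,0,0],"claw":0.05},{"linear":[0,-0.02,0],"rot":[0,0,0],"claw":0.05},{"linear":[0,-0.04,0],"rot":[0,0,0],"claw":0.05},{"linear":[0,-0.08,0],"rot":[0,0,0],"claw":0.05},{"linear":[0,-0.12,0],"rot":[0,0,0],"claw":0.05},{"linear":[0,-0.15,0],"rot":[0,0,0],"claw":0.05},{"linear":[0,-0.15,0],"rot":[0,0,0],"claw":0.05}]'
python3 - <<'E'
from fit import *
d=cam("wrist");cv2.imwrite("pics/w16.png",d["image"])
rel([])
E
```

```text
time: 18.5
eef_pos: [0.6676, -0.2826, 0.1952]
ee_rot: [-0.701, 0.704, -0.076, 0.084]
ft_force: [0.4, -1.1, 0.3]
opening: 0.0497
t 18.55 tcp [ 0.6664 -0.2816  0.1921] jaw yaw 77.00641317447842 y-axis [ 0.0062 -0.0026 -1.    ] q [-0.0288  0.6413  0.5943  1.4885 -0.3814  1.1218  1.9814] F [-0.5014  0.3073 -0.588 ] op 0.04974601003417767
```

View pics/w16.png

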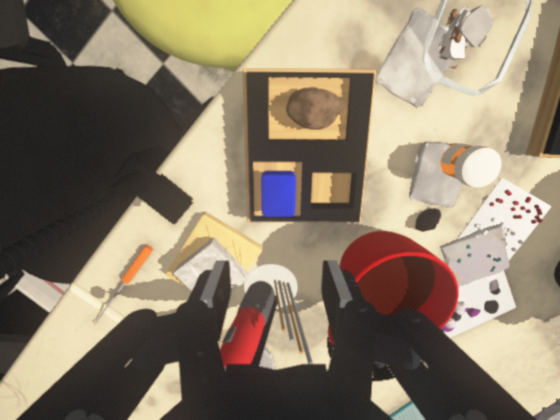

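Run:
```python
from fit import *
rel([(.53,.02,.20,77.2)])
```

```text
t 18.55 tcp [ 0.6664 -0.2816  0.1921] jaw yaw 77.00641317447842 y-axis [ 0.0062 -0.0026 -1.    ] q [-0.0288  0.6413  0.5943  1.4885 -0.3814  1.1218  1.9814] F [-0.5014  0.3073 -0.588 ] op 0.04974601003417767
[0.53, 0.02, 0.2, 77.2] lin [-0.2007, -0.0095, 0.2632] rot [0.001, -0.003, 0.007] nrows 6.6
```

```bash
python3 -m pendant '[{"linear":[-0.029,-0.01,0.038],"rot":[0,0,0],"claw":0.05},{"linear":[-0.058,-0.01,0.075],"rot":[0,0,0],"claw":0.05},{"linear":[-0.086,-0.01,0.113],"rot":[0,0,0],"claw":0.05},{"linear":[-0.115,-0.01,0.15],"rot":[0,0,0],"claw":0.05},{"linear":[-0.144,-0.01,0.188],"rot":[0,0,0],"claw":0.05},{"linear":[-0.172,-0.01,0.225],"rot":[0,0,0],"claw":0.05},{"linear":[-0.2,-0.01,0.263],"rot":[0,0,0],"claw":0.05},{"linear":[-0.2,-0.01,0.263],"rot":[0,0,0],"claw":0.05},{"linear":[-0.2,-0.01,0.263],"rot":[0,0,0],"claw":0.05}]'
python3 - <<'E'
from fit import *
d=cam("wrist");cv2.imwrite("pics/w17.png",d["image"]); np.save("cam17.npy",np.array([d],dtype=object),allow_pickle=True)
rel([])
c=px(d,[[.503,.012,.03]])[0].astype(int); print(c); crop(d,c[0]-45,max(0,c[1]-50),c[0]+45,c[1]+40,7,"pics/c4.png")
E
```

```text
time: 19.45
eef_pos: [0.5286, 0.0221, 0.1973]
ee_rot: [-0.703, 0.703, -0.079, 0.078]
ft_force: [0.8, -0.4, -0.4]
opening: 0.0499
t 19.5 tcp [0.5291 0.0205 0.1975] jaw yaw 77.0405335999247 y-axis [-0.0004 -0.0007 -1.    ] q [-0.6237  0.3137  0.6252  1.9561 -0.2245  0.9408  1.4563] F [ 0.7332 -0.2473  0.3049] op 0.04958052168497817
[262 175]
```

View pics/w17.png

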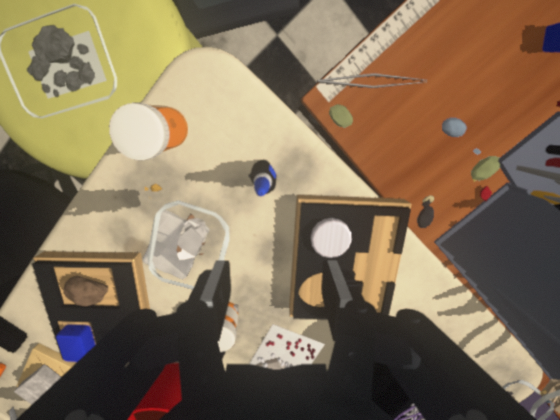

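View pics/c4.png

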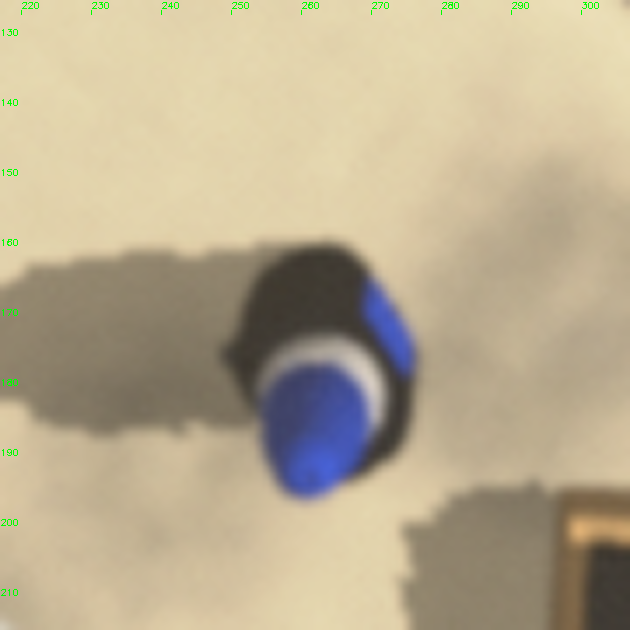

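```bash
cat > bot.py <<'E'
from fit import *
import itertools
def mask(d,c,r):
    im=d["image"]; hsv=cv2.cvtColor(im,cv2.COLOR_BGR2HSV)
    m=((hsv[...,2]<95)|((hsv[...,0]>100)&(hsv[...,0]<135)&(hsv[...,1]>80))).astype(np.uint8)
    b=np.zeros_like(m); cv2.circle(b,tuple(int(v) for v in c),r,1,-1); m=m*b
    n,l,s,_=cv2.connectedComponentsWithStats(m); k=1+np.argmax(s[1:,4]); return (l==k).astype(np.uint8),s[k]
def model(d,p,rc):
    S=8;H,W=d["image"].shape[:2]
    pts=[]
    for z in (0,.048):
        for sx,sy in itertools.product((1,-1),(1,-1)):
            for a in np.linspace(0,6.28,12): pts.append((sx*(.0115-rc)+rc*np.cos(a),sy*(.015-rc)+rc*np.sin(a),z))
    cap=[((.0075)*np.cos(a),.0075*np.sin(a),.055) for a in np.linspace(0,6.28,16)]+[(.003*np.cos(a),.003*np.sin(a),.087) for a in np.linspace(0,6.28,12)]
    return [cv2.convexHull(px(d,tpts(p,q)).astype(np.float32)) for q in (pts,cap)]
def iou(d,m,p,rc,box):
    x0,y0,x1,y1=box;k=4
    o=np.zeros(((y1-y0)*k,(x1-x0)*k),np.uint8)
    for h in model(d,p,rc): cv2.fillPoly(o,[np.int32(np.round((h.reshape(-1,2)+.5-[x0,y0])*k))],1)
    mm=cv2.resize(m[y0:y1,x0:x1],None,fx=k,fy=k,interpolation=cv2.INTER_NEAREST)
    return (o&mm).sum()/(o|mm).sum()
E
python3 - <<'E'
from bot import *
D=[np.load(f"cam{i}.npy",allow_pickle=True)[0] for i in (10,17)]
D[0]["image"][:,330:]=255
ms=[mask(D[0],(316,285),38),mask(D[1],(262,175),35)]
print([m[1] for m in ms])
for i,(m,s) in enumerate(ms):
    x,y,ww,h,a=s; s2=(x-15,y-15,x+ww+15,y+h+15); best=[]
    for rc in (.002,.006):
      for yaw in range(-90,90,6):
        for dx in np.arange(.494,.512,.002):
          for dy in np.arange(.004,.022,.002):
            best.append((iou(D[i],m,(dx,dy,np.radians(yaw)),rc,s2),rc,yaw,dx,dy))
    best.sort(reverse=True); print(i,*best[:6],sep="\n")
E
```

```text
[array([304, 265,  22,  27, 351], dtype=int32), array([249, 161,  27,  35, 533], dtype=int32)]
0
(np.float64(0.4607392267075456), 0.006, 48, np.float64(0.508), np.float64(0.008))
(np.float64(0.45991035856573703), 0.006, 12, np.float64(0.504), np.float64(0.012))
(np.float64(0.45888375165125495), 0.006, 54, np.float64(0.506), np.float64(0.012))
(np.float64(0.4588007084422704), 0.006, 12, np.float64(0.506), np.float64(0.008))
(np.float64(0.45832630335751645), 0.006, 48, np.float64(0.506), np.float64(0.01))
(np.float64(0.4573129822207313), 0.006, 48, np.float64(0.506), np.float64(0.012))
1
(np.float64(0.6145345433255269), 0.006, 84, np.float64(0.506), np.float64(0.012))
(np.float64(0.6133641218068986), 0.006, -90, np.float64(0.504), np.float64(0.012))
(np.float64(0.6127843986998917), 0.006, -90, np.float64(0.506), np.float64(0.012))
(np.float64(0.6114019361778416), 0.006, -84, np.float64(0.504), np.float64(0.012))
(np.float64(0.6090746695248302), 0.006, -84, np.float64(0.506), np.float64(0.012))
(np.float64(0.6090373280943026), 0.006, 84, np.float64(0.504), np.float64(0.012))
```

Run:
```python
from bot import *
D=[np.load(f"cam{i}.npy",allow_pickle=True)[0] for i in (10,17)]
D[0]["image"][:,330:]=255
o=[]
H=[]
for d,c,r in ((D[0],(315,286),30),(D[1],(262,177),24)):
    im=d["image"]; hsv=cv2.cvtColor(im,cv2.COLOR_BGR2HSV).astype(int)
    m=((hsv[...,2]<95)|((hsv[...,0]>100)&(hsv[...,0]<135)&(hsv[...,1]>80))).astype(np.uint8)
    b=np.zeros_like(m); cv2.circle(b,c,r,1,-1); m*=b
    n,l,s,_=cv2.connectedComponentsWithStats(m); keep=np.isin(l,[k for k in range(1,n) if s[k,4]>25]); 
    P=np.argwhere(keep)[:,::-1].astype(np.float32); h=cv2.convexHull(P); H.append(h)
    v=im.copy(); cv2.polylines(v,[np.int32(h)],True,(0,255,0),1); o.append(cv2.resize(v[c[1]-40:c[1]+40,c[0]-40:c[0]+40],None,fx=4,fy=4))
cv2.imwrite("pics/hull.png",np.hstack(o))
def score(i,p,rc):
    d=D[i]; h=H[i].reshape(-1,2); g=cv2.convexHull(np.vstack([q.reshape(-1,2) for q in model(d,p,rc)])).reshape(-1,2)
    org=h.min(0)-15;k=4;A=np.zeros((320,320),np.uint8);B=A.copy()
    cv2.fillPoly(A,[np.int32((h-org)*k)],1);cv2.fillPoly(B,[np.int32((g-org)*k)],1); return (A&B).sum()/(A|B).sum()
for sel in ((0,),(1,),(0,1)):
    best=[]
    for yaw in range(-90,90,6):
        for dx in np.arange(.494,.512,.002):
          for dy in np.arange(.004,.020,.002):
            best.append((sum(score(i,(dx,dy,np.radians(yaw)),.006) for i in sel)/len(sel),yaw,round(dx,3),round(dy,3)))
    best.sort(reverse=True); print(sel,*best[:5],sep="\n")
```

```text
(0,)
(np.float64(0.8274863212101706), 18, np.float64(0.506), np.float64(0.01))
(np.float64(0.8205272917842458), 42, np.float64(0.506), np.float64(0.012))
(np.float64(0.8181379643029426), 42, np.float64(0.506), np.float64(0.01))
(np.float64(0.8142613497929018), 24, np.float64(0.506), np.float64(0.01))
(np.float64(0.8142405063291139), 48, np.float64(0.506), np.float64(0.012))
(1,)
(np.float64(0.760593220338983), 84, np.float64(0.506), np.float64(0.012))
(np.float64(0.7600351596835628), 84, np.float64(0.504), np.float64(0.012))
(np.float64(0.7571718342509418), -90, np.float64(0.504), np.float64(0.012))
(np.float64(0.75487223906453), -90, np.float64(0.506), np.float64(0.012))
(np.float64(0.7540947484392214), 78, np.float64(0.506), np.float64(0.012))
(0, 1)
(np.float64(0.7605538601935626), 18, np.float64(0.506), np.float64(0.01))
(np.float64(0.7587534141290309), 42, np.float64(0.506), np.float64(0.01))
(np.float64(0.7556206791550057), 48, np.float64(0.506), np.float64(0.01))
(np.float64(0.7533769005346611), 24, np.float64(0.506), np.float64(0.01))
(np.float64(0.7523141470341448), 12, np.float64(0.506), np.float64(0.01))
```

View pics/hull.png

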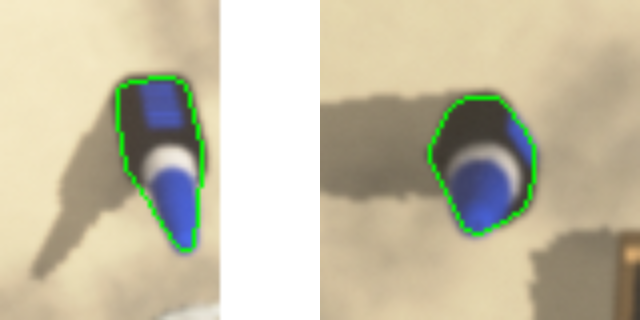

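Run:
```python
from fit import *
D=[np.load(f"cam{i}.npy",allow_pickle=True)[0] for i in (10,17)]
def ld(d,a,b,z):
    W=w(d,[a,b],z); v=W[1]-W[0]; return W.round(4)[:,:2].tolist(),np.linalg.norm(v).round(4),np.degrees(np.arctan2(v[1],v[0])).round(1)
print("base edge cam10",ld(D[0],(301.5,266),(320,265.5),0.0))
print("label top-bottom edges cam10",ld(D[0],(309.5,267.5),(316.5,267),.01),ld(D[0],(311.5,278),(319.5,277.5),.035))
print("label cam17 bottom",ld(D[1],(270,165),(276,175),.01),ld(D[1],(269,170),(275,179),.035))
crop(D[0],295,255,335,315,14,"pics/c5.png")
```

```text
base edge cam10 ([[0.488, 0.0124], [0.5137, 0.0215]], np.float64(0.0272), np.float64(19.6))
label top-bottom edges cam10 ([[0.4971, 0.0187], [0.5064, 0.0226]], np.float64(0.0101), np.float64(22.5)) ([[0.4978, 0.017], [0.5079, 0.0211]], np.float64(0.0109), np.float64(21.9))
label cam17 bottom ([[0.4978, 0.0208], [0.5101, 0.0248]], np.float64(0.0129), np.float64(17.8)) ([[0.4984, 0.0201], [0.5088, 0.024]], np.float64(0.0111), np.float64(20.4))
```

View pics/c5.png

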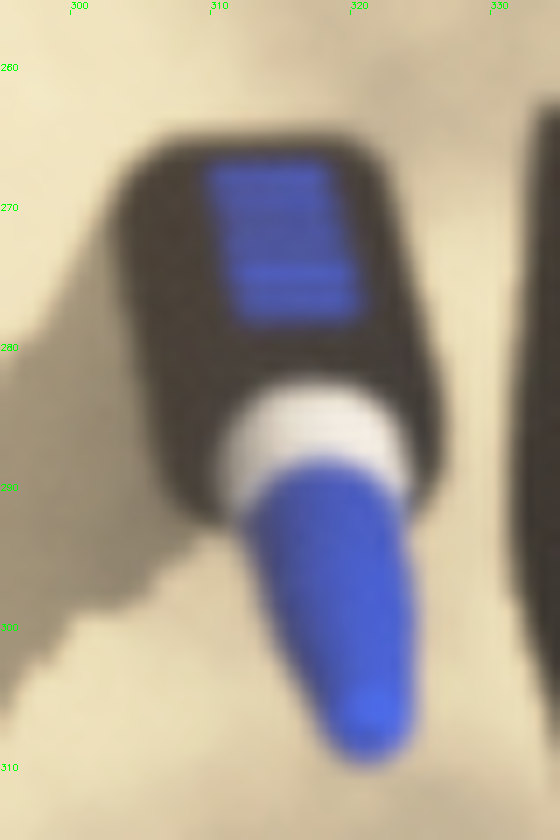

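```bash
python3 - <<'E'
from fit import *
rel([(.505,.010,.13,110)])
E
python3 -m pendant '[{"linear":[-0.007,0.01,-0.005],"rot":[0,-0.14,0],"claw":0.05},{"linear":[-0.014,0.025,-0.01],"rot":[0,-0.28,0],"claw":0.05},{"linear":[-0.021,0.05,-0.015],"rot":[0,-0.42,0],"claw":0.05},{"linear":[-0.021,0.06,-0.016],"rot":[0,-0.575,0],"claw":0.05},{"linear":[-0.021,0.067,-0.016],"rot":[0,-0.575,0],"claw":0.05},{"linear":[-0.021,0.067,-0.016],"rot":[0,-0.575,0],"claw":0.05},{"linear":[-0.021,0.067,-0.016],"rot":[0,-0.575,0],"claw":0.05}]'
python3 - <<'E'
from fit import *
d=cam("wrist");cv2.imwrite("pics/w18.png",d["image"])
rel([(.505,.010,.034,110)])
s=arm.observe();p=s["eef_pos"]; print(px(d,[[p[0],p[1],.088],[p[0],p[1],.048],[p[0],p[1],.0],[.505,.01,.088]]))
crop(d,220,130,340,250,5,"pics/c6.png")
E
```

```text
t 19.5 tcp [0.5291 0.0205 0.1975] jaw yaw 77.0405335999247 y-axis [-0.0004 -0.0007 -1.    ] q [-0.6237  0.3137  0.6252  1.9561 -0.2245  0.9408  1.4563] F [ 0.7332 -0.2473  0.3049] op 0.04958052168497817
[0.505, 0.01, 0.13, 110] lin [-0.0211, 0.0675, -0.0156] rot [0.001, -0.575, -0.0] nrows 3.8
time: 20.2
eef_pos: [0.506, 0.009, 0.1309]
ee_rot: [-0.696, 0.697, 0.122, -0.121]
ft_force: [-0.0, -0.1, -0.4]
opening: 0.0501
t 20.25 tcp [0.5061 0.0093 0.1311] jaw yaw 109.8222996596557 y-axis [ 0.0012 -0.0005 -1.    ] q [-0.4818  0.3524  0.4681  2.0642 -0.2244  0.7718  2.04  ] F [-0.2457 -0.6839  0.2186] op 0.050054492604648934
[0.505, 0.01, 0.034, 110] lin [-0.0009, 0.0971, 0.0011] rot [0.001, -0.003, 0.001] nrows 1.9
[[277.1821 248.9423]
 [277.0469 226.3651]
 [276.9328 207.3946]
 [278.6846 247.8711]]
```

View pics/w18.png

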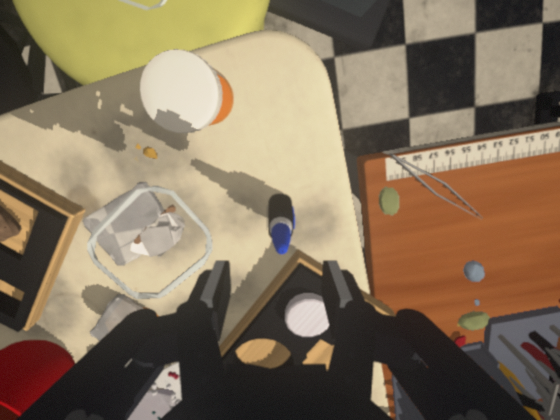

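View pics/c6.png

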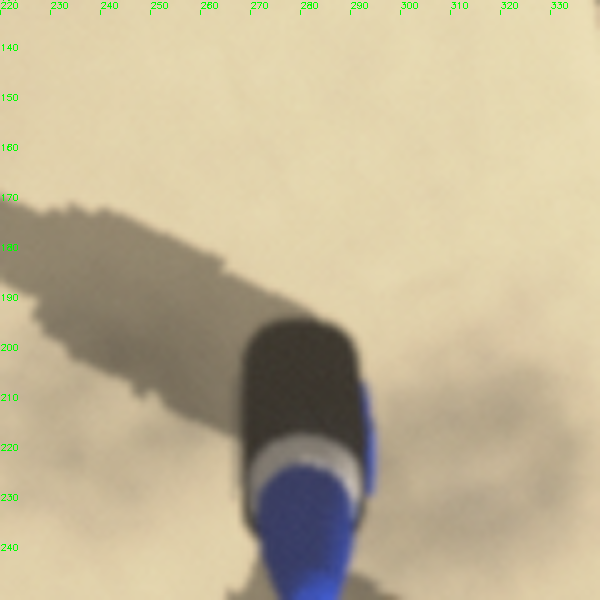

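```bash
python3 -m pendant '[{"linear":[0,0.025,0.0025],"rot":[0,0,0],"claw":0.05},{"linear":[0,0.05,0.0025],"rot":[0,0,0],"claw":0.05},{"linear":[0,0.075,0.0025],"rot":[0,0,0],"claw":0.05},{"linear":[0,0.09,0.0025],"rot":[0,0,0],"claw":0.05},{"linear":[0,0.097,0.0025],"rot":[0,0,0],"claw":0.05},{"linear":[0,0.097,0.0025],"rot":[0,0,0],"claw":0.05}]'
python3 - <<'E'
from fit import *
d=cam("wrist");cv2.imwrite("pics/w19.png",d["image"])
rel([(.505,.010,.034,110)])
E
```

```text
time: 20.85
eef_pos: [0.5045, 0.0122, 0.0334]
ee_rot: [-0.696, 0.697, 0.122, -0.123]
ft_force: [0.5, -1.1, -0.1]
opening: 0.05
t 20.9 tcp [0.505  0.0122 0.034 ] jaw yaw 109.94413310118475 y-axis [ 0.0006 -0.0003 -1.    ] q [-0.4039  0.5125  0.3762  2.1222 -0.3433  0.5634  2.1399] F [0.2156 0.4939 0.8761] op 0.049783869330969094
[0.505, 0.01, 0.034, 110] lin [-0.0007, -0.0, -0.0021] rot [0.001, -0.001, 0.0] nrows 0.0
```

View pics/w19.png

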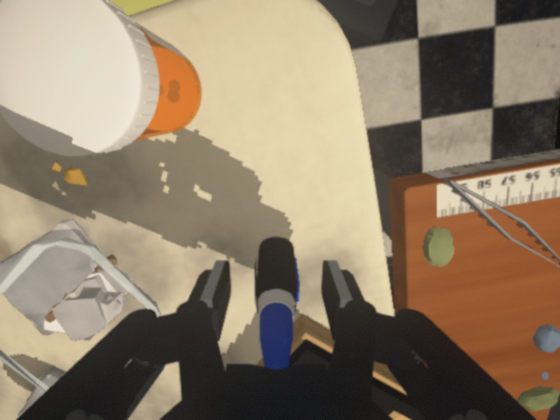

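```bash
python3 -m pendant '[{"linear":[0,0,0],"rot":[0,0,0],"claw":0.03},{"linear":[0,0,0],"rot":[0,0,0],"claw":0.018},{"linear":[0,0,0],"rot":[0,0,0],"claw":0.018},{"linear":[0,0,0],"rot":[0,0,0],"claw":0.018},{"linear":[0,0,0],"rot":[0,0,0],"claw":0.018},{"linear":[0,0,0],"rot":[0,0,0],"claw":0.018},{"linear":[0,-0.01,0],"rot":[0,0,0],"claw":0.018},{"linear":[0,-0.03,0],"rot":[0,0,0],"claw":0.018},{"linear":[0,-0.06,0],"rot":[0,0,0],"claw":0.018},{"linear":[0,-0.06,0],"rot":[0,0,0],"claw":0.018}]' 35
python3 - <<'E'
from fit import *
d=cam("wrist");cv2.imwrite("pics/w20.png",d["image"])
Q=tpts([.6325,-.2422,-1.794],[(-.029,.04,0)])[0]; print(Q)
rel([(.60,-.10,.15,77.2),(Q[0],Q[1],.15,77.2)])
E
```

```text
time: 21.9
eef_pos: [0.5068, 0.0121, 0.0971]
ee_rot: [-0.696, 0.697, 0.125, -0.12]
ft_force: [0.9, -0.0, 0.4]
opening: 0.0215
[ 0.6779 -0.2228  0.    ]
t 21.95 tcp [0.5056 0.0124 0.0955] jaw yaw 109.97349358043665 y-axis [ 0.004   0.0007 -1.    ] q [-0.463   0.408   0.4439  2.0925 -0.2714  0.6911  2.0786] F [1.5937 0.6672 0.1033] op 0.021350044790527205
[0.6, -0.1, 0.15, 77.2] lin [0.0505, -0.0542, -0.1379] rot [-0.0, 0.572, 0.004] nrows 3.8
[np.float64(0.6779270259183772), np.float64(-0.22277359229782595), 0.15, 77.2] lin [0.0818, -0.054, -0.2799] rot [-0.0, 0.572, 0.004] nrows 3.8
```

View pics/w20.png

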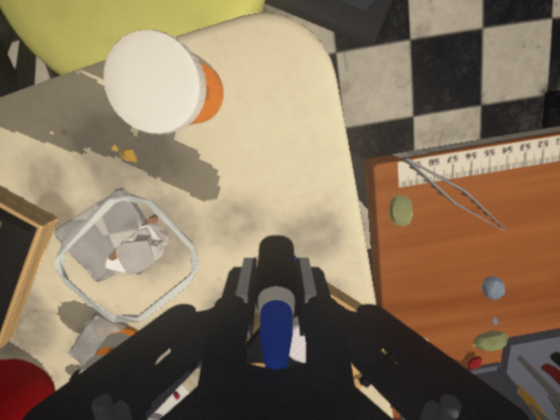

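```bash
python3 -m pendant '[{"linear":[0.005,-0.02,-0.02],"rot":[0,0.1,0],"claw":0.018},{"linear":[0.014,-0.04,-0.05],"rot":[0,0.2,0],"claw":0.018},{"linear":[0.024,-0.054,-0.085],"rot":[0,0.3,0],"claw":0.018},{"linear":[0.035,-0.06,-0.12],"rot":[0,0.4,0],"claw":0.018},{"linear":[0.047,-0.06,-0.16],"rot":[0,0.5,0],"claw":0.018},{"linear":[0.058,-0.06,-0.2],"rot":[0,0.57,0],"claw":0.018},{"linear":[0.07,-0.06,-0.24],"rot":[0,0.572,0],"claw":0.018},{"linear":[0.082,-0.06,-0.28],"rot":[0,0.572,0],"claw":0.018},{"linear":[0.082,-0.06,-0.28],"rot":[0,0.572,0],"claw":0.018}]'
python3 -m pendant '[{"linear":[0,0.02,0],"rot":[0,0,0],"claw":0.018},{"linear":[0,0.04,0],"rot":[0,0,0],"claw":0.018},{"linear":[0,0.06,0],"rot":[0,0,0],"claw":0.018},{"linear":[0,0.06,0],"rot":[0,0,0],"claw":0.018},{"linear":[0,0.06,0],"rot":[0,0,0],"claw":0.018}]'
python3 - <<'E'
from fit import *
d=cam("wrist");cv2.imwrite("pics/w21.png",d["image"])
rel([(.6779,-.2228,.045,77.2)])
E
```

```text
time: 22.85
eef_pos: [0.6775, -0.2292, 0.1522]
ee_rot: [-0.701, 0.704, -0.081, 0.081]
ft_force: [-1.1, -0.5, -1.0]
opening: 0.0209
time: 23.35
eef_pos: [0.6766, -0.2224, 0.093]
ee_rot: [0.703, -0.703, 0.079, -0.078]
ft_force: [0.6, -0.8, -1.0]
opening: 0.0215
t 23.4 tcp [ 0.6772 -0.2228  0.0941] jaw yaw 77.20233248182596 y-axis [ 0.0002 -0.0004 -1.    ] q [-0.1022  0.7283  0.5678  1.5876 -0.452   0.9595  1.9612] F [0.5726 0.4012 0.1328] op 0.02161921923779024
[0.6779, -0.2228, 0.045, 77.2] lin [0.0006, 0.0491, 0.0002] rot [0.0, 0.0, 0.0] nrows 1.0
```

View pics/w21.png

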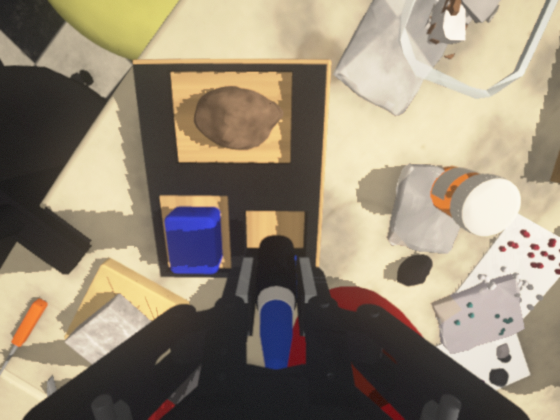

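Run:
```python
from fit import *
d=cam("wrist"); s=arm.observe(); print("camera pos", -cv2.Rodrigues(d["rvec"])[0].T@d["tvec"])
t=cam("top")
# small: nearest rim point to tray in top pic about px (352,142)
for z in (.06,.08,.10): 
    W=w(t,[(352,141),(356,120)],z); print(z,W[:,:2].tolist(), px(d,W).tolist(), "dist",np.linalg.norm(W[:,:2]-[.678,-.2228],axis=1))
sc=cam("scene"); crop(sc,225,110,345,200,6,"pics/s1.png")
for z in (.06,.08,.10,.12):
    W=w(t,[(356,120)],z); print(z,px(sc,W), px(sc,[[W[0,0],W[0,1],0]]))
```

```text
camera pos [ 0.5934 -0.2051  0.2261]
0.06 [[0.7424619654958344, -0.1775624415041332], [0.797633036682271, -0.18786891784690615]] [[361.88701998566137, 322.5652226854878], [356.84375464293527, 381.3718304380143]] dist [0.0788 0.1246]
0.08 [[0.7358602944379489, -0.17352618261111863], [0.7900486853938382, -0.18364908502047236]] [[375.60523032163167, 334.5801901827357], [368.6766464507566, 396.9989083249047]] dist [0.076  0.1187]
0.1 [[0.7292586233800631, -0.16948992371810404], [0.7824643341054054, -0.17942925219403855]] [[392.78851247787287, 349.6089609324754], [383.16063176770905, 416.0804592382881]] dist [0.074  0.1131]
0.06 [[277.5209 142.4487]] [[278.1037 160.8723]]
0.08 [[278.1927 137.2588]] [[278.9536 162.1032]]
0.1 [[278.8823 131.934 ]] [[279.8124 163.347 ]]
0.12 [[279.5902 126.4696]] [[280.6802 164.6039]]
```

View pics/s1.png

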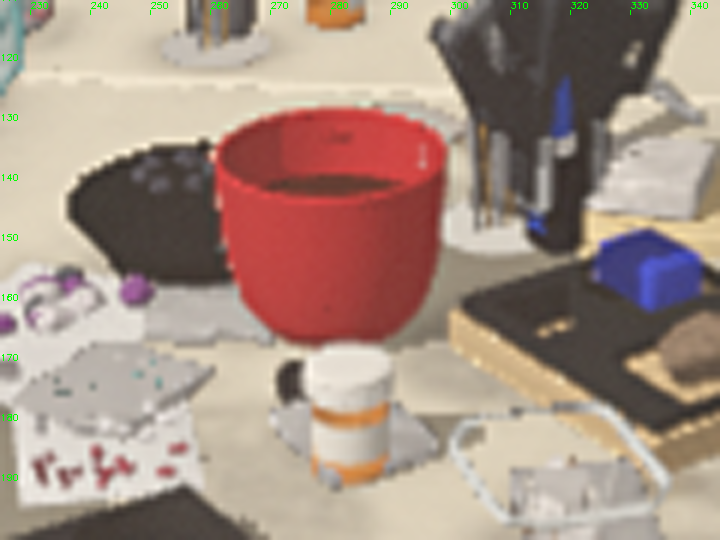

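```bash
python3 -m pendant '[{"linear":[0.0005,0.012,0],"rot":[0,0,0],"claw":0.018},{"linear":[0.0005,0.024,0],"rot":[0,0,0],"claw":0.018},{"linear":[0.0005,0.036,0],"rot":[0,0,0],"claw":0.018},{"linear":[0.0005,0.044,0],"rot":[0,0,0],"claw":0.018},{"linear":[0.0005,0.048,0],"rot":[0,0,0],"claw":0.018},{"linear":[0.0005,0.048,0],"rot":[0,0,0],"claw":0.018}]'
python3 - <<'E'
from fit import *
d=cam("wrist");cv2.imwrite("pics/w22.png",d["image"])
rel([(.6779,-.2228,.04,77.2)])
E
```

```text
time: 24.15
eef_pos: [0.6771, -0.223, 0.0445]
ee_rot: [-0.703, 0.703, -0.079, 0.078]
ft_force: [-0.6, -0.2, -0.5]
opening: 0.0213
t 24.2 tcp [ 0.6775 -0.2232  0.0453] jaw yaw 77.18955601124472 y-axis [-0.0005 -0.0003 -1.    ] q [-0.083   0.7838  0.537   1.6086 -0.4847  0.8857  1.985 ] F [ 0.6617  0.7734 -1.2905] op 0.021500321537447638
[0.6779, -0.2228, 0.04, 77.2] lin [0.0003, 0.0053, 0.0004] rot [0.0, -0.0, -0.0] nrows 0.1
```

View pics/w22.png

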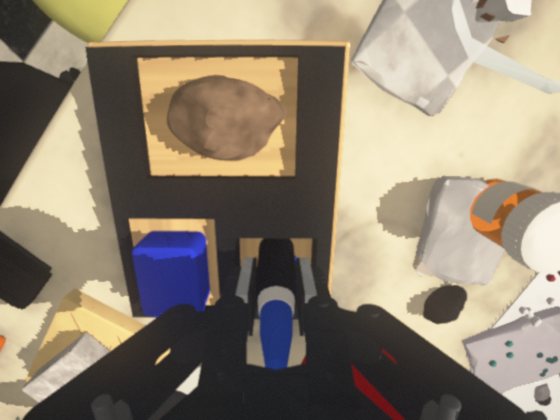

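```bash
python3 -m pendant '[{"linear":[0,0.003,0],"rot":[0,0,0],"claw":0.018},{"linear":[0,0.005,0],"rot":[0,0,0],"claw":0.018},{"linear":[0,0.0065,0],"rot":[0,0,0],"claw":0.018},{"linear":[0,0.0065,0],"rot":[0,0,0],"claw":0.018}]'
python3 -m pendant '[{"linear":[0,-0.001,0],"rot":[0,0,0],"claw":0.03},{"linear":[0,-0.001,0],"rot":[0,0,0],"claw":0.034},{"linear":[0,-0.001,0],"rot":[0,0,0],"claw":0.034},{"linear":[0,-0.001,0],"rot":[0,0,0],"claw":0.034}]'
python3 - <<'E'
from fit import *
d=cam("wrist");cv2.imwrite("pics/w23.png",d["image"])
rel([])
E
```

```text
time: 24.6
eef_pos: [0.6779, -0.2232, 0.0407]
ee_rot: [0.703, -0.703, 0.079, -0.079]
ft_force: [-1.9, 1.5, 5.3]
opening: 0.021
time: 25.0
eef_pos: [0.6775, -0.223, 0.0399]
ee_rot: [-0.703, 0.703, -0.079, 0.079]
ft_force: [-0.3, 0.8, -0.1]
opening: 0.0343
t 25.05 tcp [ 0.6775 -0.223   0.04  ] jaw yaw 77.19488132495792 y-axis [-0.0003 -0.0002 -1.    ] q [-0.0809  0.7899  0.5333  1.6107 -0.4884  0.8773  1.9877] F [0.0583 0.8435 0.9752] op 0.03378902268993596
```

View pics/w23.png

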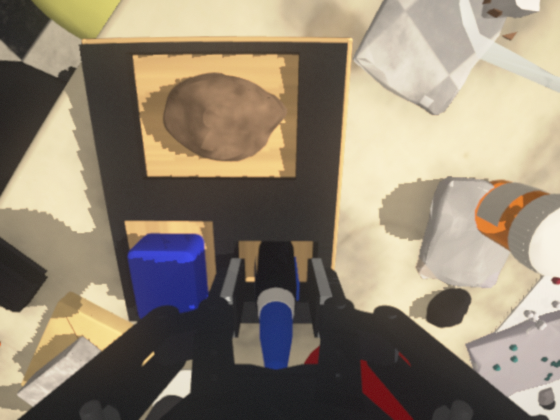

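Bottle is seated (contact at the expected height) and released; retreat straight up.

```bash
python3 -m pendant '[{"linear":[0,-0.02,0],"rot":[0,0,0],"claw":0.034},{"linear":[0,-0.05,0],"rot":[0,0,0],"claw":0.034},{"linear":[0,-0.09,0],"rot":[0,0,0],"claw":0.034},{"linear":[0,-0.13,0],"rot":[0,0,0],"claw":0.034},{"linear":[0,-0.16,0],"rot":[0,0,0],"claw":0.05},{"linear":[0,-0.16,0],"rot":[0,0,0],"claw":0.07}]'
python3 - <<'E'
from fit import *
d=cam("wrist");cv2.imwrite("pics/w24.png",d["image"])
rel([(.46,-.08,.2,17),(.438,-.075,.16,17),(.46,-.08,.2,-60),(.46,-.08,.2,60)])
E
```

```text
time: 25.65
eef_pos: [0.6799, -0.2247, 0.2059]
ee_rot: [-0.702, 0.703, -0.076, 0.082]
ft_force: [0.6, 0.5, 1.0]
opening: 0.062
t 25.7 tcp [ 0.6787 -0.2238  0.2029] jaw yaw 77.18982373236808 y-axis [ 0.0048 -0.0015 -1.    ] q [-0.1338  0.6242  0.6253  1.5022 -0.3873  1.1356  1.9117] F [ 0.2553 -0.2802 -0.2556] op 0.0691550821488511
[0.46, -0.08, 0.2, 17] lin [-0.2452, 0.0016, 0.0917] rot [-0.002, 1.051, 0.005] nrows 7.0
[0.438, -0.075, 0.16, 17] lin [-0.2679, 0.0415, 0.0918] rot [-0.002, 1.051, 0.005] nrows 7.0
[0.46, -0.08, 0.2, -60] lin [-0.2452, 0.0016, 0.0917] rot [0.002, -0.747, 0.005] nrows 5.0
[0.46, -0.08, 0.2, 60] lin [-0.2452, 0.0016, 0.0917] rot [-0.0, 0.3, 0.005] nrows 2.0
```

View pics/w24.png

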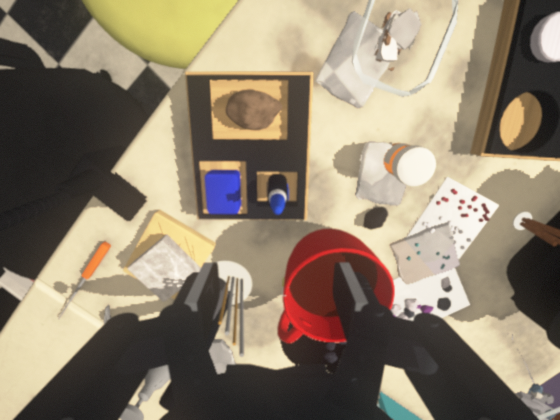

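Run:
```python
from fit import *
rel([(.45,-.075,.17,77.2)])
```

```text
t 25.7 tcp [ 0.6787 -0.2238  0.2029] jaw yaw 77.18982373236808 y-axis [ 0.0048 -0.0015 -1.    ] q [-0.1338  0.6242  0.6253  1.5022 -0.3873  1.1356  1.9117] F [ 0.2553 -0.2802 -0.2556] op 0.0691550821488511
[0.45, -0.075, 0.17, 77.2] lin [-0.2562, 0.0316, 0.0944] rot [0.0, -0.0, 0.005] nrows 5.5
```

```bash
python3 -m pendant '[{"linear":[-0.042,0,0.016],"rot":[0,0,0],"claw":0.08},{"linear":[-0.085,0,0.031],"rot":[0,0,0],"claw":0.08},{"linear":[-0.128,0,0.047],"rot":[0,0,0],"claw":0.08},{"linear":[-0.171,0.01,0.063],"rot":[0,0,0],"claw":0.08},{"linear":[-0.214,0.02,0.079],"rot":[0,0,0],"claw":0.08},{"linear":[-0.256,0.032,0.094],"rot":[0,0,0],"claw":0.08},{"linear":[-0.256,0.032,0.094],"rot":[0,0,0],"claw":0.08},{"linear":[-0.256,0.032,0.094],"rot":[0,0,0],"claw":0.08}]'
python3 - <<'E'
from fit import *
d=cam("wrist");cv2.imwrite("pics/w25.png",d["image"])
rel([(.4357,-.0775,.10,77.2)])
for c in ([.4357,-.0775],[.4324,-.0701]): 
    a=np.linspace(0,2*np.pi,4,endpoint=False); print(px(d,np.c_[c[0]+.024*np.cos(a),c[1]+.024*np.sin(a),a*0+.078]).round(1).tolist())
E
```

```text
time: 26.5
eef_pos: [0.4475, -0.0737, 0.1672]
ee_rot: [0.703, -0.703, 0.079, -0.078]
ft_force: [1.2, -0.0, 0.8]
opening: 0.0798
t 26.55 tcp [ 0.449  -0.0745  0.1679] jaw yaw 77.23002937592582 y-axis [-0.     -0.0005 -1.    ] q [-0.5209  0.2308  0.6909  2.1469 -0.199   0.8255  1.6407] F [ 0.3344 -0.2743 -0.0698] op 0.08007990001862662
[0.4357, -0.0775, 0.1, 77.2] lin [-0.0123, 0.0679, -0.0058] rot [0.001, 0.001, 0.0] nrows 1.4
[[276.5, 237.2], [299.4, 204.0], [262.9, 181.6], [240.8, 216.5]]
[[284.4, 231.8], [307.8, 198.1], [271.2, 175.4], [248.7, 210.8]]
```

View pics/w25.png

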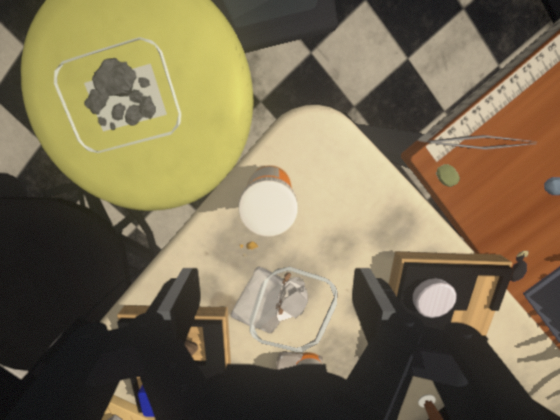

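Run:
```python
from fit import *
d=cam("wrist"); W=w(d,[(268.5,207.5)],.078)[0]; print(W)
rel([(W[0]*.5+.4357*.5,W[1]*.5-.0775*.5,.062,77.2)])
```

```text
[ 0.4351 -0.079   0.078 ]
t 26.6 tcp [ 0.4498 -0.075   0.1682] jaw yaw 77.18509443817385 y-axis [ 0.0009 -0.0011 -1.    ] q [-0.5202  0.2313  0.6912  2.1454 -0.1989  0.8256  1.6406] F [ 0.9468 -0.372  -0.0741] op 0.07964673319270697
[np.float64(0.435410395894524), np.float64(-0.07824401480918165), 0.062, 77.2] lin [-0.0134, 0.1062, -0.0062] rot [0.001, -0.0, 0.001] nrows 2.1
```

```bash
python3 -m pendant '[{"linear":[-0.013,0.02,-0.006],"rot":[0,0,0],"claw":0.08},{"linear":[-0.013,0.045,-0.006],"rot":[0,0,0],"claw":0.08},{"linear":[-0.013,0.07,-0.006],"rot":[0,0,0],"claw":0.08},{"linear":[-0.013,0.09,-0.006],"rot":[0,0,0],"claw":0.08},{"linear":[-0.013,0.106,-0.006],"rot":[0,0,0],"claw":0.08},{"linear":[-0.013,0.106,-0.006],"rot":[0,0,0],"claw":0.08},{"linear":[-0.013,0.106,-0.006],"rot":[0,0,0],"claw":0.08}]'
python3 - <<'E'
from fit import *
d=cam("wrist");cv2.imwrite("pics/w26.png",d["image"])
s=arm.observe();p=s["eef_pos"];print(px(d,[[p[0],p[1],.078]]))
rel([(.4354,-.0782,.062,77.2)])
E
```

```text
time: 27.3
eef_pos: [0.4358, -0.0786, 0.0622]
ee_rot: [-0.702, 0.703, -0.079, 0.079]
ft_force: [0.3, -0.5, -0.0]
opening: 0.0801
[[279.2529 303.0067]]
t 27.35 tcp [ 0.4359 -0.0784  0.0626] jaw yaw 77.14317025427407 y-axis [ 0.0012 -0.0009 -1.    ] q [-0.3815  0.4096  0.5691  2.2541 -0.4052  0.5734  1.8412] F [-0.1425  0.2275 -0.4543] op 0.08000137632057415
[0.4354, -0.0782, 0.062, 77.2] lin [-0.0006, 0.0006, 0.0001] rot [0.001, -0.001, 0.001] nrows 0.0
```

View pics/w26.png

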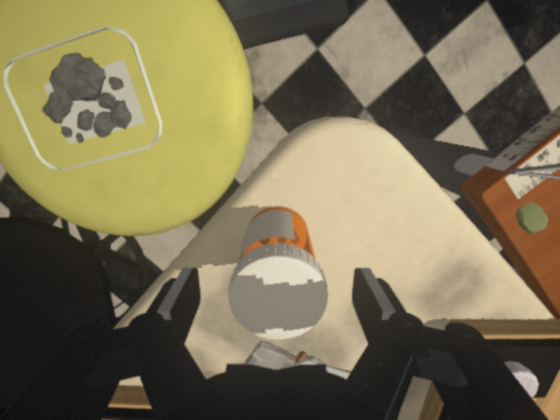

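```bash
python3 -m pendant '[{"linear":[-0.003,0,0],"rot":[0,0,0],"claw":0.08},{"linear":[-0.003,0,0],"rot":[0,0,0],"claw":0.055},{"linear":[-0.003,0,0],"rot":[0,0,0],"claw":0.045},{"linear":[-0.003,0,0],"rot":[0,0,0],"claw":0.045},{"linear":[-0.003,0,0],"rot":[0,0,0],"claw":0.045},{"linear":[-0.003,0,0],"rot":[0,0,0],"claw":0.045},{"linear":[-0.003,0,0],"rot":[0,0,0],"claw":0.045}]' 45
python3 -m pendant '[{"linear":[0,-0.01,0],"rot":[0,0,0],"claw":0.045},{"linear":[0,-0.03,0],"rot":[0,0,0],"claw":0.045},{"linear":[0,-0.06,0],"rot":[0,0,0],"claw":0.045},{"linear":[0,-0.09,0],"rot":[0,0,0],"claw":0.045},{"linear":[0,-0.09,0],"rot":[0,0,0],"claw":0.045}]'
python3 - <<'E'
from fit import *
d=cam("wrist");cv2.imwrite("pics/w27.png",d["image"])
Q=tpts([.632,.0832,-1.839],[(.024,.04,0)])[0]; print(Q)
rel([(Q[0],Q[1],.155,77.2)])
E
```

```text
time: 28.05
eef_pos: [0.4323, -0.077, 0.0628]
ee_rot: [0.703, -0.703, 0.078, -0.079]
ft_force: [-0.5, 0.4, 7.0]
opening: 0.0456
time: 28.55
eef_pos: [0.4344, -0.0774, 0.1556]
ee_rot: [0.703, -0.702, 0.076, -0.082]
ft_force: [0.5, 0.5, -0.2]
opening: 0.0455
[0.6642 0.0495 0.    ]
t 28.6 tcp [ 0.4331 -0.0769  0.1539] jaw yaw 77.2194204533125 y-axis [ 0.0046  0.0009 -1.    ] q [-0.5288  0.2278  0.7074  2.1953 -0.2128  0.7788  1.6653] F [ 0.4313 -0.2709 -1.1394] op 0.04548589856803867
[np.float64(0.6642099448846933), np.float64(0.049458046136522875), 0.155, 77.2] lin [0.1974, 0.0001, 0.1743] rot [-0.002, 0.0, 0.004] nrows 5.3
```

View pics/w27.png

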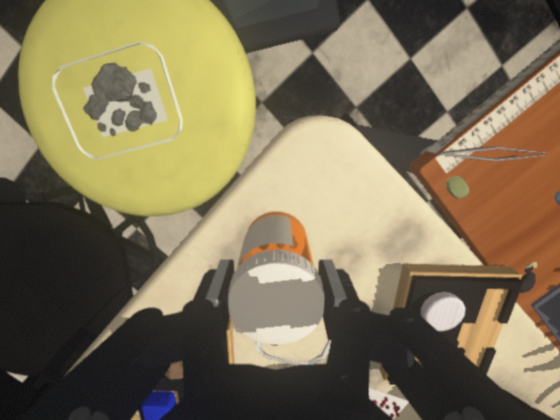

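```bash
python3 -m pendant '[{"linear":[0.028,0,0.025],"rot":[0,0,0],"claw":0.04},{"linear":[0.056,0,0.05],"rot":[0,0,0],"claw":0.04},{"linear":[0.084,0,0.075],"rot":[0,0,0],"claw":0.04},{"linear":[0.112,0,0.1],"rot":[0,0,0],"claw":0.04},{"linear":[0.14,0,0.124],"rot":[0,0,0],"claw":0.04},{"linear":[0.168,0,0.149],"rot":[0,0,0],"claw":0.04},{"linear":[0.197,0,0.174],"rot":[0,0,0],"claw":0.04},{"linear":[0.197,0.02,0.174],"rot":[0,0,0],"claw":0.04},{"linear":[0.197,0.04,0.174],"rot":[0,0,0],"claw":0.04},{"linear":[0.197,0.04,0.174],"rot":[0,0,0],"claw":0.04}]'
python3 -m pendant '[{"linear":[0,0,0],"rot":[0,0,0],"claw":0.04}]'
python3 - <<'E'
from fit import *
d=cam("wrist");cv2.imwrite("pics/w28.png",d["image"])
rel([(.6642,.0495,.07,77.2)])
s=arm.observe();p=s["eef_pos"];print(px(d,[[p[0],p[1],p[2]+.016],[p[0],p[1],p[2]-.062]]))
overlay(d,[.632,.0832,-1.839],STR,"pics/o5.png",(200,130,420,400))
E
```

```text
time: 29.6
eef_pos: [0.6595, 0.0493, 0.1075]
ee_rot: [-0.702, 0.704, -0.082, 0.076]
ft_force: [-1.6, -1.2, -1.0]
opening: 0.0452
time: 29.7
eef_pos: [0.6618, 0.0488, 0.1111]
ee_rot: [-0.702, 0.703, -0.08, 0.078]
ft_force: [-0.5, -0.3, -0.9]
opening: 0.0455
t 29.75 tcp [0.6625 0.0487 0.1122] jaw yaw 77.16590901048606 y-axis [-0.0003 -0.0005 -1.    ] q [-0.5269  0.6363  0.5746  1.7058 -0.4159  0.9243  1.5601] F [-0.5406 -0.7845 -1.104 ] op 0.04515124031117317
[0.6642, 0.0495, 0.07, 77.2] lin [0.0015, 0.0422, 0.0012] rot [0.001, -0.001, -0.0] nrows 0.8
[[278.9899 305.6009]
 [278.1615 237.8403]]
```

View pics/w28.png

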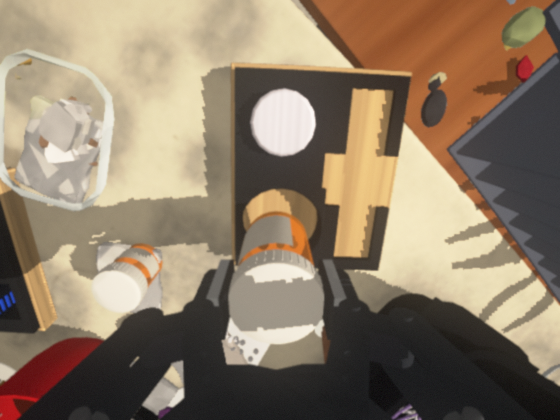

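View pics/o5.png

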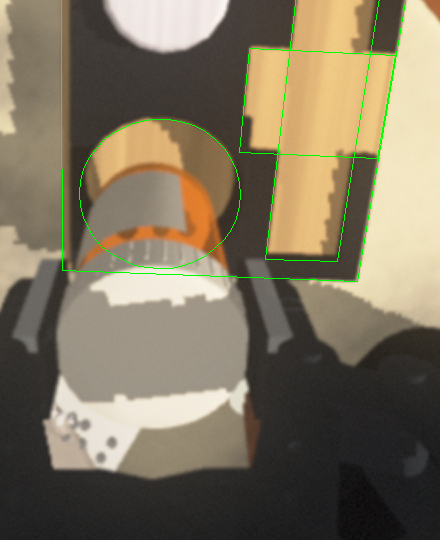

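```bash
python3 -m pendant '[{"linear":[0.002,0.01,0.001],"rot":[0,0,0],"claw":0.04},{"linear":[0.002,0.02,0.001],"rot":[0,0,0],"claw":0.04},{"linear":[0.002,0.03,0.001],"rot":[0,0,0],"claw":0.04},{"linear":[0.002,0.037,0.001],"rot":[0,0,0],"claw":0.04},{"linear":[0.002,0.041,0.001],"rot":[0,0,0],"claw":0.04},{"linear":[0.002,0.043,0.001],"rot":[0,0,0],"claw":0.04},{"linear":[0.002,0.043,0.001],"rot":[0,0,0],"claw":0.04}]'
python3 - <<'E'
from fit import *
d=cam("wrist");cv2.imwrite("pics/w29.png",d["image"])
rel([(.6642,.0495,.068,77.2)])
E
```

```text
time: 30.45
eef_pos: [0.6651, 0.0494, 0.0693]
ee_rot: [-0.703, 0.703, -0.079, 0.079]
ft_force: [-0.9, 0.6, -0.1]
opening: 0.0452
t 30.5 tcp [0.665  0.0495 0.0693] jaw yaw 77.18756171302581 y-axis [ 0.0007 -0.0002 -1.    ] q [-0.5053  0.6897  0.5435  1.7234 -0.4508  0.8552  1.5854] F [0.0021 0.4141 0.4227] op 0.0455948061625507
[0.6642, 0.0495, 0.068, 77.2] lin [-0.0008, 0.0013, -0.0002] rot [0.0, -0.0, 0.001] nrows 0.0
```

View pics/w29.png

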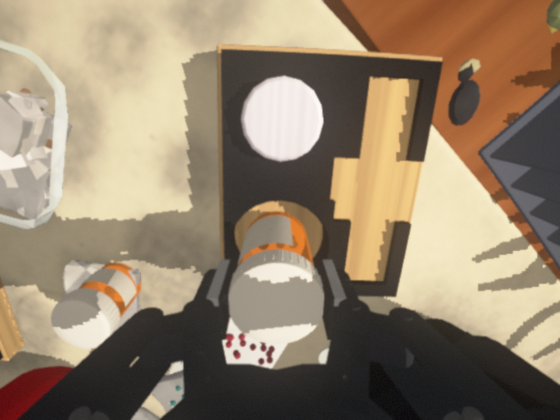

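```bash
python3 -m pendant '[{"linear":[0,0.001,0],"rot":[0,0,0],"claw":0.04},{"linear":[0,0.002,0],"rot":[0,0,0],"claw":0.04},{"linear":[0,0.002,0],"rot":[0,0,0],"claw":0.04}]'
python3 -m pendant '[{"linear":[0,0,0],"rot":[0,0,0],"claw":0.055},{"linear":[0,0,0],"rot":[0,0,0],"claw":0.065},{"linear":[0,0,0],"rot":[0,0,0],"claw":0.065},{"linear":[0,-0.02,0],"rot":[0,0,0],"claw":0.065},{"linear":[0,-0.05,0],"rot":[0,0,0],"claw":0.065},{"linear":[0,-0.09,0],"rot":[0,0,0],"claw":0.065},{"linear":[0,-0.13,0],"rot":[0,0,0],"claw":0.06},{"linear":[0,-0.13,0],"rot":[0,0,0],"claw":0.05}]'
python3 - <<'E'
from fit import *
d=cam("wrist");cv2.imwrite("pics/w30.png",d["image"])
rel([(.45,-.02,.22,-11.2),(.42,.12,.20,-11.2)])
E
```

```text
time: 30.8
eef_pos: [0.6657, 0.0493, 0.0691]
ee_rot: [0.703, -0.702, 0.078, -0.08]
ft_force: [-1.3, -0.6, 7.6]
opening: 0.0452
time: 31.6
eef_pos: [0.6682, 0.0489, 0.2032]
ee_rot: [0.703, -0.702, 0.075, -0.083]
ft_force: [1.1, -0.2, 0.1]
opening: 0.0505
t 31.65 tcp [0.6664 0.0493 0.2001] jaw yaw 77.18607521222441 y-axis [ 0.0059  0.0006 -1.    ] q [-0.5612  0.5483  0.6261  1.6296 -0.3555  1.0738  1.5122] F [-0.1638  0.2923 -0.654 ] op 0.05024955728334694
[0.45, -0.02, 0.22, -11.2] lin [-0.1955, -0.0212, -0.1155] rot [-0.006, 1.543, 0.003] nrows 10.3
[0.42, 0.12, 0.2, -11.2] lin [-0.256, -0.0013, 0.0143] rot [-0.006, 1.543, 0.003] nrows 10.3
```

View pics/w30.png

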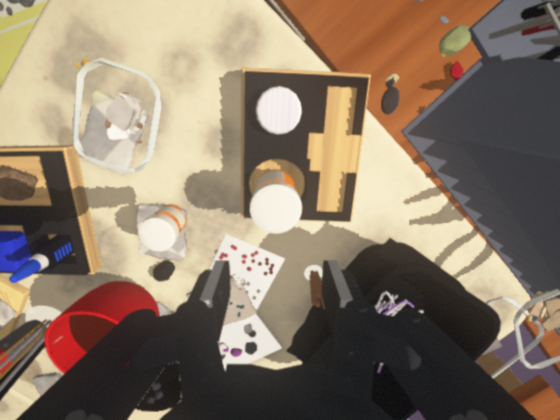

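```bash
python3 -m pendant '[{"linear":[-0.03,-0.01,-0.006],"rot":[0,0.14,0],"claw":0.04},{"linear":[-0.06,-0.02,-0.012],"rot":[0,0.29,0],"claw":0.04},{"linear":[-0.09,-0.02,-0.018],"rot":[0,0.44,0],"claw":0.04},{"linear":[-0.12,-0.02,-0.024],"rot":[0,0.58,0],"claw":0.04},{"linear":[-0.15,-0.02,-0.03],"rot":[0,0.73,0],"claw":0.04},{"linear":[-0.18,-0.02,-0.03],"rot":[0,0.88,0],"claw":0.04},{"linear":[-0.21,-0.02,-0.02],"rot":[0,1.02,0],"claw":0.04},{"linear":[-0.235,-0.01,-0.01],"rot":[0,1.17,0],"claw":0.04},{"linear":[-0.256,0,0],"rot":[0,1.32,0],"claw":0.04},{"linear":[-0.256,0,0.014],"rot":[0,1.46,0],"claw":0.04}]'
python3 - <<'E'
from fit import *
rel([(.4375,.142,.15,-11.2)])
E
```

```text
time: 32.65
eef_pos: [0.4134, 0.1204, 0.1946]
ee_rot: [0.468, -0.472, 0.53, -0.527]
ft_force: [1.1, 0.3, 0.3]
opening: 0.0399
t 32.65 tcp [0.4134 0.1204 0.1946] jaw yaw -6.692364079263506 y-axis [-0.0073 -0.0003 -1.    ] q [-1.3323  0.1969  1.0956  2.1745 -0.2266  0.896  -0.2171] F [1.0611 0.291  0.2756] op 0.039906619247661916
[0.4375, 0.142, 0.15, -11.2] lin [-0.0243, 0.0444, 0.0218] rot [0.007, 0.079, 0.001] nrows 1.1
```

```bash
python3 -m pendant '[{"linear":[-0.012,0.02,0.011],"rot":[0,0.08,0],"claw":0.04},{"linear":[-0.024,0.045,0.022],"rot":[0,0.08,0],"claw":0.04},{"linear":[-0.024,0.07,0.022],"rot":[0,0.08,0],"claw":0.04},{"linear":[-0.024,0.1,0.022],"rot":[0,0.08,0],"claw":0.03},{"linear":[-0.024,0.1,0.022],"rot":[0,0.08,0],"claw":0.03},{"linear":[-0.024,0.1,0.022],"rot":[0,0.08,0],"claw":0.03}]'
python3 - <<'E'
from fit import *
d=cam("wrist");cv2.imwrite("pics/w31.png",d["image"])
rel([(.4375,.142,.008,-11.2)])
print(px(d,[[.4375,.142,.001],[.4263,.0858,.001],[.4486,.1984,.001]]))
E
```

```text
time: 33.25
eef_pos: [0.4422, 0.1407, 0.0967]
ee_rot: [-0.448, 0.45, -0.546, 0.546]
ft_force: [0.4, 0.6, 0.0]
opening: 0.0304
t 33.3 tcp [0.443  0.141  0.0975] jaw yaw -11.080317087422433 y-axis [ 0.0003 -0.0006 -1.    ] q [-1.1028  0.4526  0.8935  2.1937 -0.5376  0.7265 -0.0358] F [0.5109 0.3972 0.6257] op 0.029969029313139637
[0.4375, 0.142, 0.008, -11.2] lin [0.0, 0.0895, -0.0056] rot [-0.0, 0.002, 0.0] nrows 1.8
[[271.6354 215.7978]
 [271.7543 276.0409]
 [271.3374 145.0952]]
```

View pics/w31.png

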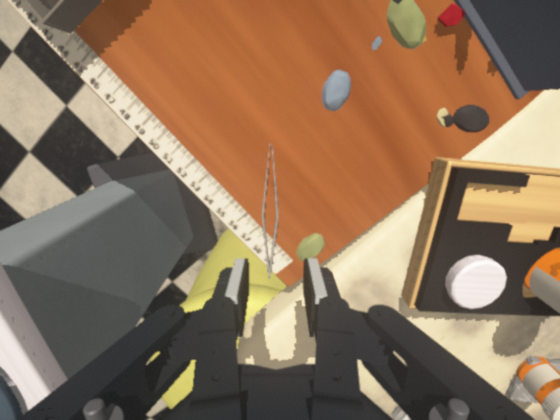

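```bash
python3 -m pendant '[{"linear":[0,0.025,-0.005],"rot":[0,0,0],"claw":0.03},{"linear":[0,0.05,-0.005],"rot":[0,0,0],"claw":0.03},{"linear":[0,0.07,-0.005],"rot":[0,0,0],"claw":0.03},{"linear":[0,0.082,-0.005],"rot":[0,0,0],"claw":0.03},{"linear":[0,0.086,-0.005],"rot":[0,0,0],"claw":0.03},{"linear":[0,0.086,-0.005],"rot":[0,0,0],"claw":0.03},{"linear":[0,0.086,-0.005],"rot":[0,0,0],"claw":0.03}]'
python3 - <<'E'
from fit import *
d=cam("wrist");cv2.imwrite("pics/w32.png",d["image"])
rel([(.4375,.142,.009,-11.2)])
E
```

```text
time: 34.0
eef_pos: [0.4387, 0.1426, 0.0121]
ee_rot: [-0.45, 0.449, -0.546, 0.546]
ft_force: [-0.2, -0.4, 0.2]
opening: 0.0299
t 34.05 tcp [0.4386 0.1426 0.0121] jaw yaw -11.029508970534755 y-axis [ 0.0019  0.0008 -1.    ] q [-0.9444  0.5865  0.6912  2.2418 -0.7415  0.5498  0.1287] F [ 0.468  -0.1395  0.3143] op 0.029891794686572073
[0.4375, 0.142, 0.009, -11.2] lin [0.0008, 0.0031, -0.001] rot [-0.002, 0.003, -0.001] nrows 0.1
```

View pics/w32.png

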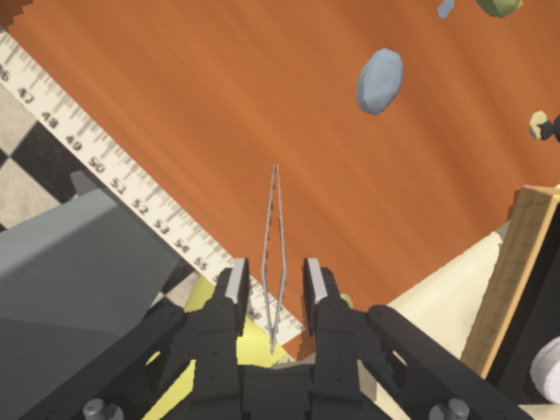

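```bash
python3 -m pendant '[{"linear":[0,0.003,0],"rot":[0,0,0],"claw":0.03},{"linear":[0,0.003,0],"rot":[0,0,0],"claw":0.02},{"linear":[0,0.003,0],"rot":[0,0,0],"claw":0.008},{"linear":[0,0.003,0],"rot":[0,0,0],"claw":0.008},{"linear":[0,0.003,0],"rot":[0,0,0],"claw":0.008},{"linear":[0,0.003,0],"rot":[0,0,0],"claw":0.008}]' 30
python3 -m pendant '[{"linear":[0,-0.01,0],"rot":[0,0,0],"claw":0.008},{"linear":[0,-0.03,0],"rot":[0,0,0],"claw":0.008},{"linear":[0,-0.06,0],"rot":[0,0,0],"claw":0.008},{"linear":[0,-0.1,0],"rot":[0,0,0],"claw":0.008},{"linear":[0,-0.1,0],"rot":[0,0,0],"claw":0.008}]'
python3 - <<'E'
from fit import *
d=cam("wrist");cv2.imwrite("pics/w33.png",d["image"])
Q=tpts([.632,.0832,-1.839],[(-.036,0,0)])[0]; print(Q)
rel([(.43,.05,.17,-11.2),(.43,.05,.17,74.6),(Q[0],Q[1],.10,74.6)])
E
```

```text
time: 34.65
eef_pos: [0.4382, 0.1424, 0.0085]
ee_rot: [0.45, -0.449, 0.546, -0.546]
ft_force: [-0.8, -0.7, 4.7]
opening: 0.0117
time: 35.15
eef_pos: [0.4405, 0.1429, 0.1119]
ee_rot: [-0.452, 0.447, -0.545, 0.546]
ft_force: [-0.0, 0.9, 0.0]
opening: 0.0115
[0.6415 0.1179 0.    ]
t 35.2 tcp [0.439  0.1429 0.1101] jaw yaw -11.020296198047971 y-axis [ 0.0038  0.0025 -1.    ] q [-1.141   0.4263  0.9275  2.1948 -0.5126  0.7442 -0.0605] F [ 0.0187 -0.108  -0.1993] op 0.011358750831251166
[0.43, 0.05, 0.17, -11.2] lin [0.0928, -0.0602, 0.0091] rot [-0.003, 0.003, -0.003] nrows 2.2
[0.43, 0.05, 0.17, 74.6] lin [0.0928, -0.0602, 0.0091] rot [-0.005, -1.494, -0.0] nrows 10.0
[np.float64(0.6415399913524964), np.float64(0.11791294520772178), 0.1, 74.6] lin [-0.0141, 0.0108, 0.2035] rot [-0.005, -1.494, -0.0] nrows 10.0
```

View pics/w33.png

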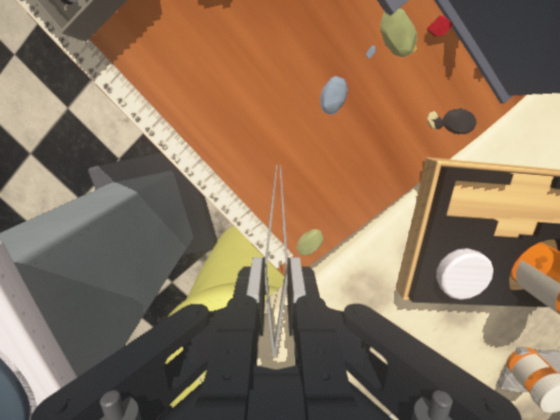

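```bash
python3 -m pendant '[{"linear":[0.03,-0.03,0.0],"rot":[0,0,0],"claw":0.008},{"linear":[0.06,-0.06,0.0],"rot":[0,0,0],"claw":0.008},{"linear":[0.09,-0.06,0.0],"rot":[0,-0.14,0],"claw":0.008},{"linear":[0.093,-0.06,0.0],"rot":[0,-0.29,0],"claw":0.008},{"linear":[0.093,-0.06,0.01],"rot":[0,-0.44,0],"claw":0.008},{"linear":[0.093,-0.06,0.02],"rot":[0,-0.58,0],"claw":0.008},{"linear":[0.085,-0.06,0.04],"rot":[0,-0.73,0],"claw":0.008},{"linear":[0.075,-0.06,0.06],"rot":[0,-0.88,0],"claw":0.008},{"linear":[0.06,-0.06,0.085],"rot":[0,-1.02,0],"claw":0.008},{"linear":[0.045,-0.06,0.11],"rot":[0,-1.17,0],"claw":0.008}]'
python3 - <<'E'
from fit import *
Q=tpts([.632,.0832,-1.839],[(-.034,0,0)])[0]; print(Q)
rel([(Q[0],Q[1],.10,74.6)])
E
```

```text
time: 36.2
eef_pos: [0.537, 0.0772, 0.1667]
ee_rot: [-0.676, 0.677, -0.206, 0.204]
ft_force: [1.5, -0.9, 0.2]
opening: 0.0116
[0.641 0.116 0.   ]
t 36.2 tcp [0.537  0.0772 0.1667] jaw yaw 56.31029336746524 y-axis [-0.003  -0.0006 -1.    ] q [-0.7699  0.3992  0.7066  1.9588 -0.3271  0.9021  1.0874] F [ 1.4823 -0.9228  0.187 ] op 0.011579258649793731
[np.float64(0.6410099918329132), np.float64(0.11598444825173723), 0.1, 74.6] lin [0.0652, 0.0664, 0.0901] rot [0.002, -0.319, -0.003] nrows 2.6
```

```bash
python3 -m pendant '[{"linear":[0.02,0,0.03],"rot":[0,-0.12,0],"claw":0.008},{"linear":[0.04,0.0,0.06],"rot":[0,-0.24,0],"claw":0.008},{"linear":[0.065,0.02,0.09],"rot":[0,-0.319,0],"claw":0.008},{"linear":[0.065,0.04,0.09],"rot":[0,-0.319,0],"claw":0.008},{"linear":[0.065,0.06,0.09],"rot":[0,-0.319,0],"claw":0.008},{"linear":[0.065,0.085,0.09],"rot":[0,-0.319,0],"claw":0.008},{"linear":[0.065,0.085,0.09],"rot":[0,-0.319,0],"claw":0.008},{"linear":[0.065,0.085,0.09],"rot":[0,-0.319,0],"claw":0.008}]'
python3 - <<'E'
from fit import *
d=cam("wrist");cv2.imwrite("pics/w34.png",d["image"])
rel([(.6410,.1160,.04,74.6)])
E
```

```text
time: 37.0
eef_pos: [0.6407, 0.115, 0.0822]
ee_rot: [-0.7, 0.701, -0.098, 0.096]
ft_force: [0.2, 0.1, 0.4]
opening: 0.0118
t 37.05 tcp [0.6416 0.1151 0.0834] jaw yaw 74.254190823389 y-axis [ 0.     -0.0004 -1.    ] q [-0.6108  0.6475  0.534   1.7539 -0.4183  0.8556  1.4096] F [ 0.3882 -0.9722 -0.5788] op 0.01137299549457812
[0.641, 0.116, 0.04, 74.6] lin [-0.0008, 0.0434, 0.0007] rot [0.0, -0.006, 0.0] nrows 0.9
```

View pics/w34.png

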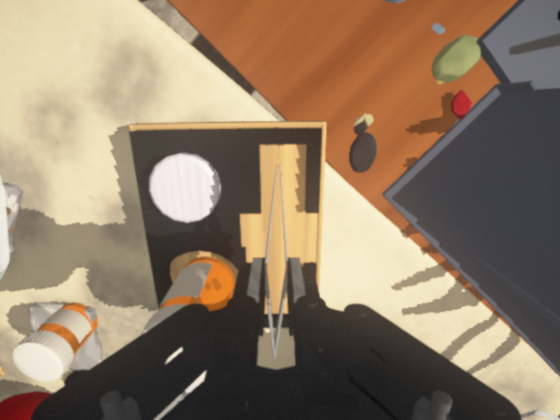

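```bash
python3 -m pendant '[{"linear":[0,0.012,0.001],"rot":[0,-0.005,0],"claw":0.008},{"linear":[0,0.024,0.001],"rot":[0,-0.005,0],"claw":0.008},{"linear":[0,0.034,0.001],"rot":[0,-0.005,0],"claw":0.008},{"linear":[0,0.041,0.001],"rot":[0,-0.005,0],"claw":0.008},{"linear":[0,0.045,0.001],"rot":[0,-0.005,0],"claw":0.008},{"linear":[0,0.045,0.001],"rot":[0,-0.005,0],"claw":0.008},{"linear":[0,0.045,0.001],"rot":[0,-0.005,0],"claw":0.008}]'
python3 - <<'E'
from fit import *
d=cam("wrist");cv2.imwrite("pics/w35.png",d["image"])
rel([(.6410,.1160,.034,74.6)])
E
```

```text
time: 37.75
eef_pos: [0.6419, 0.1162, 0.0382]
ee_rot: [-0.701, 0.701, -0.095, 0.095]
ft_force: [0.3, 0.3, -0.3]
opening: 0.0118
t 37.8 tcp [0.642  0.1162 0.0384] jaw yaw 74.55035327893603 y-axis [ 0.0007 -0.0002 -1.    ] q [-0.5869  0.7044  0.4979  1.7721 -0.4544  0.7809  1.4407] F [-0.5184 -0.193   0.4454] op 0.011489642990409972
[0.641, 0.116, 0.034, 74.6] lin [-0.0009, 0.0044, -0.0005] rot [-0.0, -0.001, 0.001] nrows 0.1
```

View pics/w35.png

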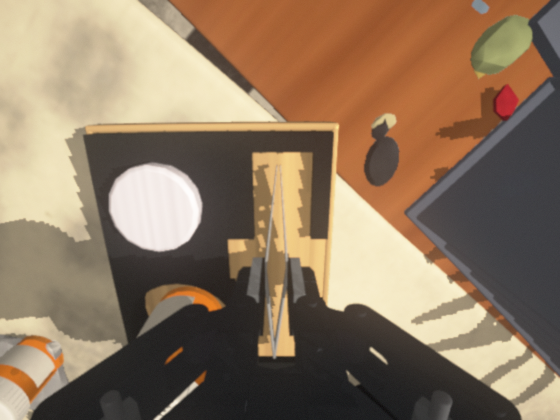

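Run:
```python
from fit import *
d=cam("wrist")
T=[.632,.0832,-1.839]
print("slot28",px(d,tpts(T,rect(-.036,0,.03,.131,.028))).round(1).tolist())
print("tin/outer",px(d,tpts(T,rect(0,0,.128,.158,.02))).round(1).tolist())
# tweezers height now: underside ~ .0384-.009-.003+... => mid
s=arm.observe(); z=s["eef_pos"][2]-.0085
print("ends at z",z,w(d,[(278,165),(275,358)],z)[:,:2])
W=w(d,[(278,165),(275,358)],z)[:,:2]-np.array(T[:2]); c,sn=np.cos(T[2]),np.sin(T[2]); print("local",W@np.array([[c,-sn],[sn,c]]))
overlay(d,T,STR,"pics/o6.png",(60,100,360,400))
```

```text
slot28 [[313.0, 152.8], [250.8, 152.9], [257.1, 361.9], [304.3, 361.9]]
tin/outer [[338.3, 123.2], [83.5, 125.3], [134.6, 365.8], [321.8, 367.4]]
ends at z 0.030017542396046683 [[0.5832 0.132 ]
 [0.6985 0.0985]]
local [[-0.0341 -0.06  ]
 [-0.0324  0.0601]]
```

View pics/o6.png

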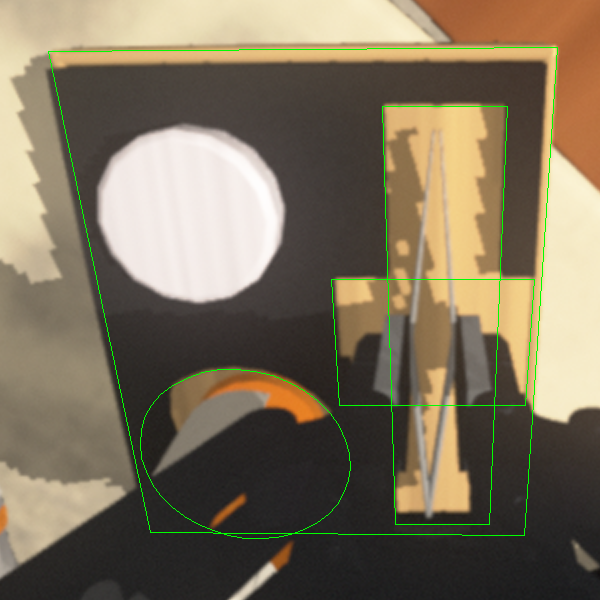

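```bash
python3 -m pendant '[{"linear":[0,0.002,0],"rot":[0,0,0],"claw":0.008},{"linear":[0,0.004,0],"rot":[0,0,0],"claw":0.008},{"linear":[0,0.0045,0],"rot":[0,0,0],"claw":0.008},{"linear":[0,0.0045,0],"rot":[0,0,0],"claw":0.008}]'
python3 - <<'E'
from fit import *
rel([])
E
```

```text
time: 38.25
eef_pos: [0.6416, 0.1163, 0.0336]
ee_rot: [-0.701, 0.701, -0.095, 0.095]
ft_force: [-0.3, 0.0, 0.6]
opening: 0.0116
t 38.25 tcp [0.6416 0.1163 0.0336] jaw yaw 74.55591344622275 y-axis [-0.0002 -0.0001 -1.    ] q [-0.5843  0.7105  0.4938  1.774  -0.4582  0.7737  1.4436] F [-0.3111  0.0194  0.5681] op 0.01163017870533662
```

```bash
python3 -m pendant '[{"linear":[0,0.001,0],"rot":[0,0,0],"claw":0.008},{"linear":[0,0.001,0],"rot":[0,0,0],"claw":0.008},{"linear":[0,0.001,0],"rot":[0,0,0],"claw":0.014},{"linear":[0,0,0],"rot":[0,0,0],"claw":0.018},{"linear":[0,0,0],"rot":[0,0,0],"claw":0.018},{"linear":[0,0,0],"rot":[0,0,0],"claw":0.018},{"linear":[0,-0.01,0],"rot":[0,0,0],"claw":0.018},{"linear":[0,-0.03,0],"rot":[0,0,0],"claw":0.018},{"linear":[0,-0.06,0],"rot":[0,0,0],"claw":0.018},{"linear":[0,-0.1,0],"rot":[0,0,0],"claw":0.018}]'
python3 -m pendant '[{"linear":[0,-0.04,0],"rot":[0,0,0],"claw":0.03},{"linear":[0,-0.07,0],"rot":[0,0,0],"claw":0.03},{"linear":[0,-0.07,0],"rot":[0,0,0],"claw":0.03}]'
python3 - <<'E'
from fit import *
d=cam("wrist");cv2.imwrite("pics/w36.png",d["image"])
d=cam("scene");crop(d,190,90,390,240,4,"pics/s36.png")
rel([(.45,-.05,.25,None)])
E
```

```text
time: 39.25
eef_pos: [0.6405, 0.1161, 0.1335]
ee_rot: [-0.7, 0.701, -0.096, 0.094]
ft_force: [0.7, 0.7, -0.5]
opening: 0.0181
time: 39.55
eef_pos: [0.6446, 0.116, 0.2094]
ee_rot: [0.702, -0.699, 0.092, -0.098]
ft_force: [-0.0, 0.4, 1.5]
opening: 0.0301
t 39.65 tcp [0.6418 0.1163 0.2045] jaw yaw 74.55725119727465 y-axis [ 0.0013  0.0005 -1.    ] q [-0.6659  0.5149  0.6081  1.662  -0.3275  1.0669  1.3423] F [ 0.0764 -0.7119  0.1625] op 0.02998295829594872
[0.45, -0.05, 0.25, None] lin [-0.1405, -0.0458, -0.2113] rot [-0.001, -0.0, 0.001] nrows 5.2
```

View pics/w36.png

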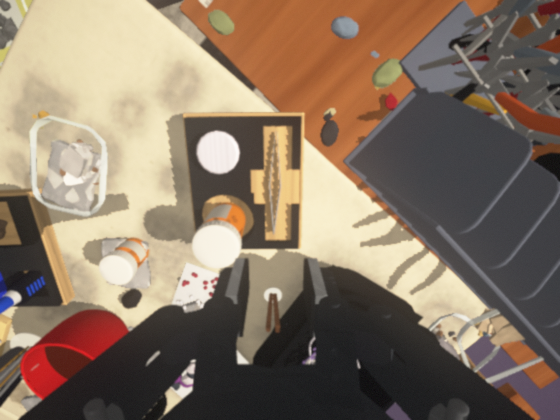

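View pics/s36.png

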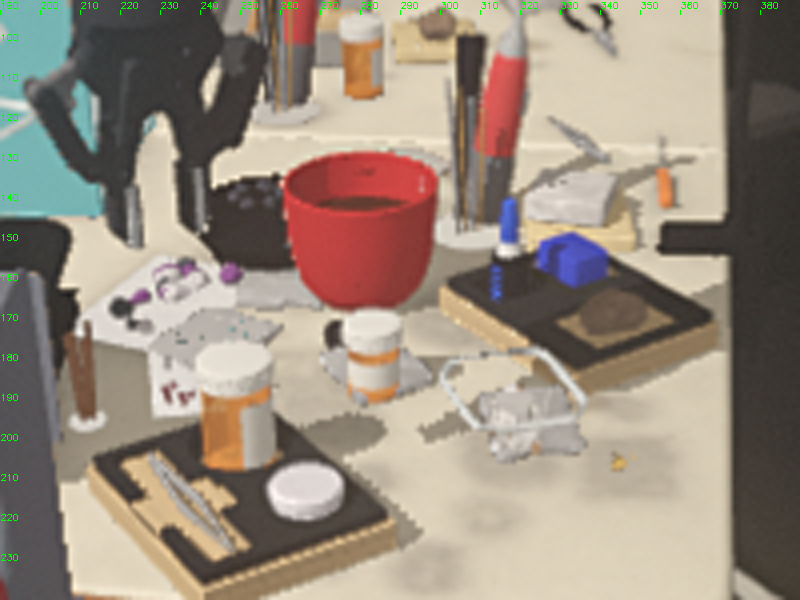

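All five are seated in the scene view. I'll back away and take one clear top view as a final check.

```bash
python3 -m pendant '[{"linear":[-0.03,-0.02,-0.04],"rot":[0,0,0],"claw":0.03},{"linear":[-0.06,-0.045,-0.08],"rot":[0,0,0],"claw":0.03},{"linear":[-0.09,-0.045,-0.13],"rot":[0,0,0],"claw":0.03},{"linear":[-0.12,-0.045,-0.17],"rot":[0,0,0],"claw":0.03},{"linear":[-0.14,-0.045,-0.21],"rot":[0,0,0],"claw":0.03},{"linear":[-0.14,-0.045,-0.21],"rot":[0,0,0],"claw":0.03},{"linear":[-0.14,-0.045,-0.21],"rot":[0,0,0],"claw":0.03}]'
python3 - <<'E'
from fit import *
d=cam("top");cv2.imwrite("pics/tf.png",d["image"]); 
a=d["image"][130:235,200:420]; cv2.imwrite("pics/tfc.png",cv2.resize(a,None,fx=3.5,fy=3.5,interpolation=cv2.INTER_CUBIC))
print(px(d,tpts([.632,.0832,-1.839],[(.024,.04,.084)])), px(d,tpts([.6325,-.2422,-1.794],[(-.029,.04,.094),(.03,.04,.042),(0,-.042,.035)])))
print(w(d,[(313,165.5),(324,146)],.05))
rel([])
E
```

```text
time: 40.35
eef_pos: [0.4489, -0.05, 0.2479]
ee_rot: [0.701, -0.7, 0.097, -0.095]
ft_force: [0.5, -0.3, 0.1]
opening: 0.0302
[[259.9231 166.1372]] [[373.7978 163.0723]
 [391.7216 174.3471]
 [372.5119 203.1296]]
[[ 0.6792 -0.0821  0.05  ]
 [ 0.7304 -0.1092  0.05  ]]
t 40.4 tcp [ 0.4505 -0.0485  0.2482] jaw yaw 74.53241380879383 y-axis [-0.0007  0.0005 -1.    ] q [-0.6648  0.0968  0.7408  2.0585 -0.0774  1.0136  1.4155] F [0.1765 1.113  0.795 ] op 0.030168491903344648
```

View pics/tf.png

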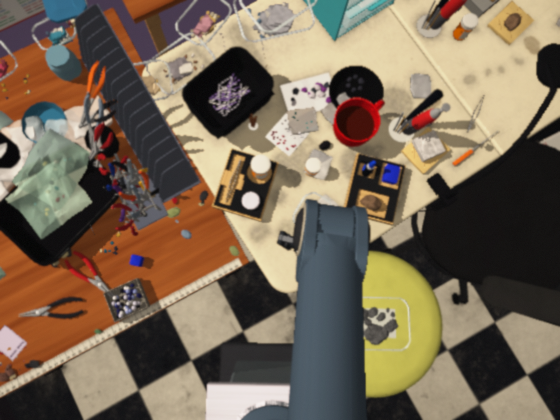

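View pics/tfc.png

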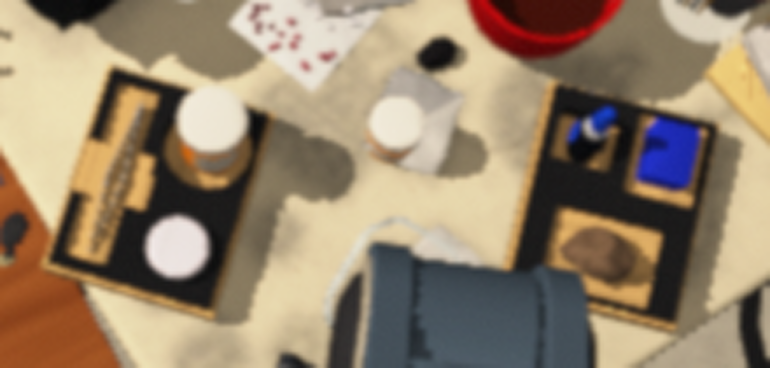

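```bash
python3 -c "
from plant import arm
print(arm.close_job())"
```

```text
the job is handed in; nothing more can be done
None
```

Both kits are made up and the job is handed in, at about 40 s on the robot's clock. The stone, the oblong block and the bottle went into the setting tray. The jar and the tweezers went into the stringing tray, with the finger notch used for letting the tweezers go.

**Final check:** the last top, scene and wrist views show all five things down in their pockets. The stone and the block are the same way up as they lay. The bottle tip and jar cap were within about 1 and 2–3 px of where they should be if standing upright. The arm was clear of everything at hand-in. The highest wrist force I read was about 10 N, against the 120 N limit.

**Left alone:** I touched none of the stock that stays. The short jar, small stone and cube look unmoved in the top view.

**Disagreements:**
- My two first jar position fixes differed by about 8 mm. A closer view settled that before I gripped it.
- The silhouette fit of the bottle's turn gave no clear answer. I used the label edge instead, and the grip reading (21.5 mm on the 23 mm side) agreed with it.
- The tweezers were let go at the expected floor height. I felt no clear contact force there, so the pictures are the only proof they are down.

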